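Strip the angled screwdriving nest

TASK

Strip the angled nest for change-over: turn the red wing nut anticlockwise against its spring detent until the cross pin clicks into the nut's slot and draw the nut off along the leaning stud, then the brass spacer, then the aluminium bracket, one at a time in that order. Set each one down (do not drop it) upright with its underside flat on the floor of the grey parts tray, in a clear space, before taking the next. Do not shift the two housings already in the tray, and leave the oil bottle standing and the tape roll where it is.

Things in the scene. Friction and masses are not known exactly. Their poses are not given: they have to be found in the camera images.
- fixture: Angled nest, fixed to the table: dark base plate 150 x 112 x 12 mm, two cheeks, grey face plate (116 mm up the slope, 104 mm across). Origin: centre of the base's underside; x away from the robot at yaw 0, z up. The face rises to +x at 30 degrees; its normal, the axis of stud and stack, is (-0.5, 0, 0.866) in this frame. A dowel, 8 mm thick and high, stands on it 32 mm downhill of the stud.
- face_centre (a point): Where the stud's axis meets the face, 56 mm above the table; axes as fixture (not tilted). The steel stud is 24 mm in diameter for 42 mm from here, then a 9.4 mm neck up to 66 mm. Along the axis from here: bracket boss up to 26 mm, spacer 26 to 44 mm, wing nut disc 44 to 53 mm, wings up to 74 mm.
- stud_seat (a point): Point on the stud's axis 44 mm from the face, where the wing nut's underside sits on the spacer; axes as fixture.
- cross_pin (a joint): Sprung brass pin across the stud's neck, 5 mm thick, 24 mm long, along the nest's y; slides along the stud (m, + up). About 0: rests on the nut between an end stop (clockwise) and a ridge 1.8 mm high (anticlockwise), pressing with 6 N (+0.8 N per mm); riding over the ridge takes 0.1 to 0.2 N m. -0.002: dropped into the nut's slot; only then does the nut come off.
- wing_nut: Red wing nut, about 110 g: disc 45 mm in diameter, 9 mm thick, two upright wings, 58 mm over their flat tips, each 12 mm wide, from the underside to 30 mm above it. Origin: centre of the underside, z up its axis, x along wings and slot. Starts locked, wings 60 degrees clockwise (from above) of the pin; turn it 60 degrees about +z: wings in line with the pin (the nest's y) within 8 degrees.
- wing_tip (a point): Middle of the flat outer face of the nut's +x wing, 29 mm from the nut's axis and 20 mm above its underside. Locked, it is uphill of the pin and 14 mm to the +y side of the nest; unlocked, 29 mm to +y. If it comes over to y = 2 mm the nut has been forced the wrong way.
- spacer: Brass spacer ring, about 140 g, outside 48 mm, bore 26.5 mm, 18 mm high. Origin: centre of its underside; z is its axis.
- bracket: Aluminium bracket, about 320 g. Origin: underside, on the bore's axis; z along the bore, x uphill in the nest. Plate 88 x 60 x 10 mm (x, y, z), square boss 44 x 44 mm up to z = 26 mm with the 26.5 mm bore, flange 8 x 60 mm, 40 mm high, at the +x end; dowel hole at x = -32 mm. Draw it straight off along the stud; grip it across the boss's y faces.
- tray: Grey parts tray, fixed, outside 170 x 250 x 22 mm (x, y, z), inside 166 x 246 mm, floor 2 mm thick. Origin: centre of the underside. Its y runs about away from the robot; a housing stands along it at its +y (far) end and another lies across at its near end.
- housing_a: One of two moulded housings (a black, at the far end; b white, at the near end) in the tray, loose, 40 x 63 x 16 mm (x, y, z), origin: centre of the underside, z up. Not to be shifted.
- housing_b: One of two moulded housings (a black, at the far end; b white, at the near end) in the tray, loose, 40 x 63 x 16 mm (x, y, z), origin: centre of the underside, z up. Not to be shifted.
- oil_bottle: Small oil bottle with red spout, loose, 44 mm in diameter, 143 mm tall, origin: centre of the underside. Stands in front of the nest; leave it.
- tape_roll: Roll of masking tape lying flat, loose, 62 x 66 x 19 mm, origin: centre of the underside. Lies behind the nest; leave it.

How it is judged:
By the outcome, as a careful person would: the job done as asked, in the order asked, and still so for the second after the job is handed in, with the robot touching nothing.
It also fails if it takes over 70 s, if anything falls off the work surface, if the arm or the gripper's body presses on something with over 40 N, if the wrist force passes 120 N, or if a joint passes its speed limit or range.

ROBOT

A 6-joint arm with a two-finger parallel gripper is mounted at the origin on a cart in front of the work surface, level with it; the furniture and walls round the work are solid. World frame = base frame: x ahead of the robot, y to its left, z up, the work surface at z = 0. Lengths are in m, angles in degrees, forces in N, time in s.
With the tool pointing down it reaches from about 0.4 to 0.825 m from the base axis. Payload 7 kg.
Tool frame: the origin (TCP) lies midway between the tips of the shut fingers; the grasp point (between the pads) lies 19 mm behind it; z points along the fingers, y is the line along which they close (so a half turn about z gives the same grasp; the last joint's range is limited). The gripper opens to 88 mm and grips with 3 to 60 N. Pads are 19 mm wide; open, the fingers measure 130 mm over their backs; the gripper's body (78 mm by 193 mm) begins 47 mm behind the grasp point.
Start: joints at [86.981, 20.546, 0.682, 0, -70.136, -16.507], TCP at [0.226, 0.636, 0.227] pointing down, gripper open.
Joint ranges: [-176.03, 176.03], [-82.01, 121.73], [-58.28, 71.71], [-173.87, 95.51], [-174.79, -0.11], [-173.66, 173.66]. Speed limits (degrees/s): [136.94, 136.94, 172.46, 180, 180, 180].

INTERFACE

Orientations are given as [roll, pitch, yaw] about the fixed x, y, z axes, in that order (R = Rz(yaw) Ry(pitch) Rx(roll)).
In Python, from plant import ctrl gives the robot as it stands. The module is installed in compiled form; this text tells all that it offers.
- The arm moves only by the tool play_rows, never from a script. Its argument "commands" is a list that holds one entry, the list of rows, each a list of 7 numbers: the turn, a rotation vector about the tool's x, y, z in rad, then the shift along the tool's x, y, z in cm, then the finger opening in cm, from 0 to 8.76. In form: [[[ax, ay, az, x, y, z, grip], ...]]. A call has 1 to 8 rows; each row is the pose to reach, as a shift and turn from the pose commanded when the call began, along the tool's axes at that moment; what a row does not reach only later rows make up. A row lasts 1/12 s, in which the tool goes at most 41.7 mm and 7.16 degrees, less where a joint would pass 70% of its speed; a pose out of reach is approached as far as the arm can. A call with a gripper value outside its range is refused whole. The fingers move at their own pace and stop on an object; the grip force is fixed at half the most. Time passes only in rows, so rows that repeat a pose let the fingers close. It gives the time, the measured TCP pose, the force, the opening and the grip force at its end, in the units of the state.
- ctrl.get_obs(): the state, without advancing time (a new reading comes with each control period).
- ctrl.snapshot(name): name is "side" or "top" or "wrist"; returns a dict with "color" (384x512x3 uint8, red, green, blue), "camera_matrix" (3x3 intrinsics, pixels), "origin" and "rotation" of the camera in the world; the wrist camera has in their place "hand_eye" (4x4, takes a point from camera to tool coordinates, whose origin is the TCP and whose axes are the flange's). Camera axes: x right, y down, z forward; pixel columns grow to the right and rows downward; lengths in m; the calibration is good to about 2 mm. A picture is of the moment at which its call begins: read the wrist's pose just before it. There is no depth.
- ctrl.close_job(): hands the job in; it is judged then, once.
Trained networks look in a picture, given as the dict that the camera call returned (one of the last four; its "shot" number tells which), for a name from the list of things; names that differ only in an ending like _2 or _b are one class to them, and where a whole thing is asked for, a point or a joint stands for the part that bears it (a point fixed in the world has none). Each returns a list of dicts, best first, with "conf" (0 to 1); they miss things now and then, are a little off and sometimes report something else, mostly with a low value. They report only what shows in the picture. A call takes as long as a camera call.
- ctrl.find_in(picture, name): "bbox" ([left, top, width, height] in pixels, round what is visible of it).
The state is a dict: "clock": time; "joint_pos": joint angles; "qvel": joint speeds; "tau": joint torques, N m; "tool_pos": TCP position; "orientation": TCP orientation; "force": force on the tool from outside, world axes, zero at the start; "moment": the same for the moment, N m; "opening": finger opening in m; "gripper_force": force on a finger pad.
Only numpy, scipy, OpenCV 4.12 (cv2) and the standard library are available. Lean on these libraries where they do the work, as an engineer would, in place of code of your own. Each camera call takes 0.05 s, during which the arm holds its last target. There are 200 camera calls.

## Working session

There is one attempt and no reset: what is moved stays moved. The work goes in short steps, Python scripts to look and compute and a tool call to move; the robot and the scene stay as the last step left them, time stands still between calls to the robot, and variables do not carry over. Pictures are saved under pics/ and viewed, at most 10 in all, crops included, and the job is handed in when it is done.

Besides the shell and the picture viewer there is one more tool, called after "Call:" by a JSON object that holds its "fn" and its "kwargs". play_rows: Moves the arm, as the interface text tells. Its arguments: {"type":"object","properties":{"commands":{"type":"array","items":{"type":"array","items":{"type":"array","items":{"type":"number"}}}}},"required":["commands"]}

```bash
ls; mkdir -p pics
python3 - <<'E'
from plant import ctrl
import cv2,pickle
o=ctrl.get_obs();print({k:v for k,v in o.items()})
for n in ["top","side"]:
    p=ctrl.snapshot(n);pickle.dump(p,open(f"pics/{n}0.pkl","wb"))
    print(n,p["camera_matrix"].tolist(),p["origin"],p["rotation"].tolist())
    cv2.imwrite(f"pics/{n}0.png",cv2.resize(p["color"][:,:,::-1],(800,600)))
    for k in ["fixture","wing_nut","spacer","bracket","tray","housing_a","oil_bottle","tape_roll"]:
        print(k,[(r["bbox"],round(r["conf"],2)) for r in ctrl.find_in(p,k)][:3])
E
```

```text
pics
{'clock': 0.0, 'joint_pos': array([ 8.69776251e+01,  2.05908559e+01,  6.34562514e-01, -1.98940339e-02,
       -7.01352709e+01, -1.65074890e+01]), 'qvel': array([ 0.02619801, -0.06511712,  0.01296702, -0.10477538, -0.08171112,
       -0.05236639]), 'tau': array([ 1.12979040e-03, -5.82721853e+01,  2.93051022e+01,  6.99689895e+00,
        6.87344917e-03, -1.71944484e-04]), 'tool_pos': array([0.22550849, 0.63570763, 0.22563592]), 'orientation': array([ 1.79906896e+02, -8.08869592e-03, -1.95366323e+01]), 'force': array([-0.14406239, -0.32804749, -0.36999838]), 'moment': array([-2.20683030e-05, -3.02481085e-02, -8.85721389e-04]), 'gripper_force': 0.0, 'opening': 0.08730435686941238}
top [[376.3827658857461, 0.0, 258.09818146129874], [0.0, 376.3827658857461, 192.2132044815697], [0.0, 0.0, 1.0]] [ 0.42044029 -0.04971479  0.94195846] [-170.34624161347116, 2.107345000047664, -88.98554517100494]
fixture [([196.2, 175.5, 50.8, 57.4], 0.62), ([204.6, 201.1, 19.7, 20.6], 0.31)]
wing_nut [([203.9, 199.2, 19.8, 22.4], 0.77)]
spacer [([208.5, 197.2, 17.2, 4.8], 0.6)]
bracket [([200.0, 187.2, 34.
[... 293 characters left out ...]
, 25.9], 0.68)]
side [[391.0852144616498, 0.0, 254.973121986471], [0.0, 391.0852144616498, 187.90552697692561], [0.0, 0.0, 1.0]] [0.23265165 0.5604668  0.59323173] [-125.71870338226496, 1.4026871938111358, -153.46255278502332]
fixture [([182.7, 212.3, 87.4, 81.4], 0.84)]
wing_nut [([224.2, 217.2, 32.6, 25.5], 0.76), ([196.1, 160.2, 117.1, 64.9], 0.49)]
spacer [([217.2, 231.8, 28.0, 11.2], 0.53)]
bracket [([205.5, 211.6, 43.3, 52.9], 0.59)]
tray [([196.0, 158.1, 117.3, 66.9], 0.84)]
housing_a [([214.5, 170.3, 31.7, 14.7], 0.63), ([275.8, 191.8, 22.1, 23.1], 0.63)]
oil_bottle [([313.6, 191.8, 25.0, 53.9], 0.93), ([183.5, 209.6, 88.0, 82.0], 0.67)]
tape_roll [([156.8, 204.4, 29.2, 26.9], 0.58)]
```

View pics/top0.png

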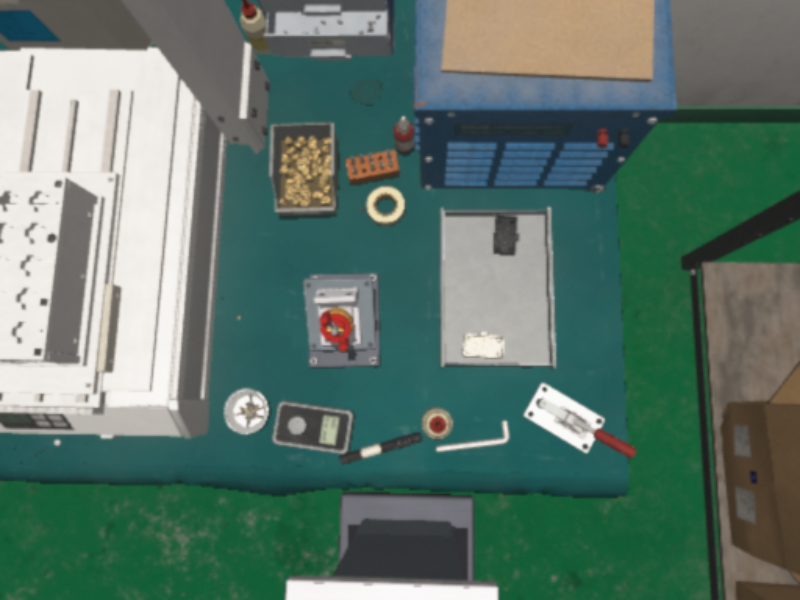

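View pics/side0.png

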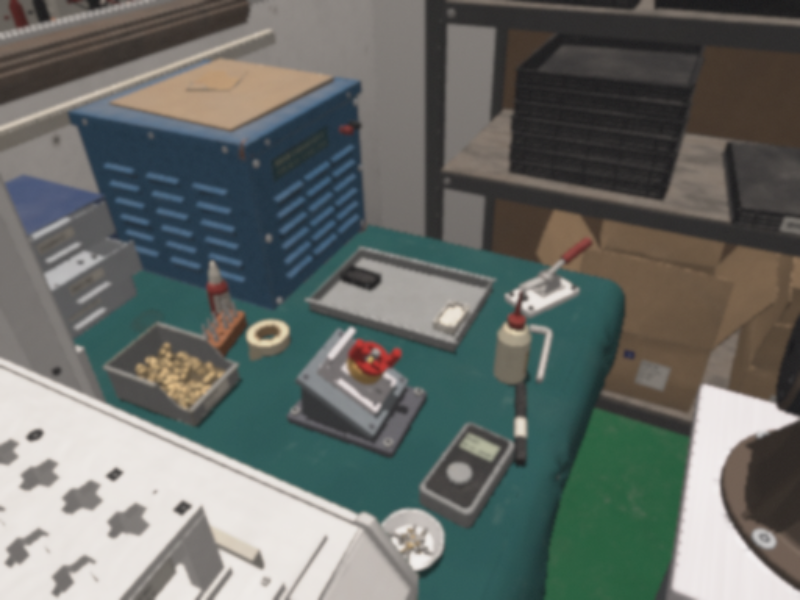

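```bash
cat > h.py <<'E'
import numpy as np, pickle, cv2
from scipy.spatial.transform import Rotation as Ro
def rpy(a): return Ro.from_euler('xyz',a,degrees=True).as_matrix()
def cam(p,obs=None):
    K=np.array(p["camera_matrix"])
    if "hand_eye" in p:
        T=np.eye(4);T[:3,:3]=rpy(obs["orientation"]);T[:3,3]=obs["tool_pos"];T=T@np.array(p["hand_eye"])
        return K,T[:3,3],T[:3,:3]
    return K,np.array(p["origin"]),rpy(p["rotation"])
def proj(c,X):
    K,o,R=c;q=(np.atleast_2d(X)-o)@R@K.T;return q[:,:2]/q[:,2:]
def onz(c,uv,z):
    K,o,R=c;d=R@np.linalg.solve(K,np.array([uv[0],uv[1],1.]));return o+d*(z-o[2])/d[2]
def move(obs,pos,R):
    """commanded shift (cm) and rotvec (rad) in the tool axes from the measured pose"""
    R0=rpy(obs["orientation"]);return Ro.from_matrix(R0.T@R).as_rotvec().round(4),((pos-obs["tool_pos"])@R0*100).round(2)
E
python3 - <<'E'
from h import *
p=pickle.load(open("pics/top0.pkl","rb"));c=cam(p);s=.64
for n,uv,z in [("base TL",(304,275),.012),("base TR",(378,273),.012),("base BL",(310,367),.012),("base BR",(380,365),.012),
 ("tray TL",(441,209),.022),("tray TR",(551,208),.022),("tray BL",(442,366),.022),("tray BR",(556,366),.022),("ha",(505,235),.018),("hb",(483,346),.018),("bottle",(437,423),.12),("tape",(385,205),.019),("nut",(337,328),.105)]:
    print(n,onz(c,np.array(uv)*s,z).round(3))
p=ctrl=None
p=pickle.load(open("pics/side0.pkl","rb"));c=cam(p)
for n,uv,z in [("tray L",(308,298),.022),("tray far",(368,250),.022),("tray R",(494,281),.022),("tray near",(459,345),.022),("bottle base",(511,377),0)]:
    print(n,onz(c,np.array(uv)*s,z).round(3))
E
```

```text
base TL [0.618 0.15  0.012]
base TR [0.623 0.029 0.012]
base BL [0.469 0.133 0.012]
base BR [0.474 0.022 0.012]
tray TL [ 0.728 -0.072  0.022]
tray TR [ 0.73  -0.249  0.022]
tray BL [ 0.474 -0.075  0.022]
tray BR [ 0.476 -0.251  0.022]
ha [ 0.686 -0.175  0.018]
hb [ 0.506 -0.139  0.018]
bottle [ 0.39  -0.066  0.12 ]
tape [0.735 0.02  0.019]
nut [0.521 0.078 0.105]
tray L [ 0.726 -0.073  0.022]
tray far [ 0.709 -0.241  0.022]
tray R [ 0.473 -0.241  0.022]
tray near [ 0.465 -0.068  0.022]
bottle base [ 0.383 -0.059  0.   ]
```

```bash
cat >> h.py <<'E'
def nest(yaw): # axes of nest in world: uphill, y, axis
    Rz=rpy([0,0,yaw]);a=np.radians(30)
    return Rz@np.array([np.cos(a),0,np.sin(a)]),Rz@np.array([0,1.,0]),Rz@np.array([-.5,0,np.cos(a)])
def Rtool(z,y): return np.column_stack([np.cross(y,z),y,z])
def Rnut(yaw,ang): # tool y along wings, ang deg clockwise of nest y
    u,y,n=nest(yaw);a=np.radians(ang);return Rtool(-n,np.cos(a)*y+np.sin(a)*u)
E
python3 - <<'E'
from h import *
from plant import ctrl
o=ctrl.get_obs()
R=Rnut(4.5,60);R0=rpy(o["orientation"]);n=nest(4.5)[2]
print(Ro.from_matrix(R).as_euler('xyz',degrees=True))
for pt in [(.3,.5,.36),(.40,.25,.36),np.array([.545,.083,.056])+.2*n]:
    print(move(o,np.array(pt),R))
print(ctrl.snapshot("wrist")["hand_eye"].round(3))
E
```

```text
[153.43494882  14.47751219 121.06505118]
(array([-0.5109,  0.4602, -2.4408]), array([ 11.56,  10.35, -13.34]))
(array([-0.5109,  0.4602, -2.4408]), array([ 29.34,  30.57, -13.35]))
(array([-0.5109,  0.4602, -2.4408]), array([39.46, 45.53, -0.27]))
[[-0.001 -0.962 -0.273  0.075]
 [ 1.    -0.    -0.     0.001]
 [ 0.    -0.273  0.962 -0.159]
 [ 0.     0.     0.     1.   ]]
```

```bash
sed -i 's/return Rtool(-n,np.cos(a)\*y+np.sin(a)\*u)/return Rtool(-n,-np.cos(a)*y-np.sin(a)*u)/' h.py
python3 - <<'E'
from h import *
from plant import ctrl
o=ctrl.get_obs()
R=Rnut(4.5,60);n=nest(4.5)[2]
print(Ro.from_matrix(R).as_euler('xyz',degrees=True))
for pt in [(.3,.5,.36),(.40,.25,.36),np.array([.545,.083,.056])+.2*n]:
    print(move(o,np.array(pt),R))
E
```

```text
[-153.43494882  -14.47751219  -58.93494882]
(array([0.3562, 0.3954, 0.6132]), array([ 11.56,  10.35, -13.34]))
(array([0.3562, 0.3954, 0.6132]), array([ 29.34,  30.57, -13.34]))
(array([0.3562, 0.3954, 0.6132]), array([39.46, 45.53, -0.27]))
```

Call:
{"fn": "play_rows", "kwargs": {"commands": [[[0,0,0,2.5,2.3,-3,8.7],[0,0,0,4.8,4.3,-6,8.7],[0,0,0,7.2,6.5,-9,8.7],[0,0,0,10,9.5,-11,8.7],[0.04,0.04,0.06,12.5,12.5,-13,8.7],[0.08,0.09,0.14,15,15.5,-13.3,8.7],[0.12,0.13,0.2,17.7,18,-13.3,8.7],[0.16,0.18,0.28,20.5,20.5,-13.3,8.7]]]}}

```text
clock: 1.62
tool_pos: [0.3507, 0.3735, 0.3611]
orientation: [-169.1, -8.8, -36.6]
force: [-0.1, -0.8, 1.0]
opening: 0.0872
gripper_force: 0.0
```

Run:
```python
from h import *
from plant import ctrl
o=ctrl.get_obs();print(o["clock"],o["tool_pos"],o["orientation"],o["joint_pos"].round(1))
R=Rnut(4.5,60);n=nest(4.5)[2]
for pt in [(.40,.25,.36),np.array([.545,.083,.056])+.2*n]:
    print(move(o,np.array(pt),R))
```

```text
1.6167 [0.35067874 0.37351196 0.36108754] [-169.11367477   -8.83830475  -36.64526534] [ 78.4  -6.2 -20.1  13.3 -70.2 -28.1]
(array([0.1915, 0.2147, 0.3302]), array([11.18,  7.19,  0.5 ]))
(array([0.1915, 0.2147, 0.3302]), array([23.07, 21.16, 13.18]))
```

Call:
{"fn": "play_rows", "kwargs": {"commands": [[[0.03,0.03,0.05,2.8,2.1,0.2,8.7],[0.06,0.07,0.1,5.6,4.2,0.8,8.7],[0.09,0.1,0.16,8.4,6.5,2,8.7],[0.12,0.13,0.21,11.3,9.3,3.8,8.7],[0.15,0.16,0.26,14.2,12.3,6,8.7],[0.17,0.19,0.3,17,15.3,8.3,8.7],[0.19,0.21,0.33,20,18.2,10.7,8.7],[0.19,0.21,0.33,23.1,21.2,13.2,8.7]]]}}

```text
clock: 2.28
tool_pos: [0.4383, 0.0994, 0.2458]
orientation: [-153.5, -14.1, -58.7]
force: [14.1, 1.4, 18.0]
opening: 0.0868
gripper_force: 0.0
```

Run:
```python
from h import *
from plant import ctrl
o=ctrl.get_obs();print(o["tool_pos"],o["orientation"],o["joint_pos"].round(1),o["qvel"].round(1))
p=ctrl.snapshot("wrist");pickle.dump((o,p),open("pics/w1.pkl","wb"))
cv2.imwrite("pics/w1.png",cv2.resize(p["color"][:,:,::-1],(800,600),interpolation=2))
for k in ["fixture","wing_nut","spacer","bracket"]:
    print(k,[(r["bbox"],round(r["conf"],2)) for r in ctrl.find_in(p,k)][:3])
```

```text
[0.43829581 0.09937588 0.24584817] [-153.54372441  -14.11889474  -58.70477471] [ 53.9 -22.1 -58.3  36.3 -39.  -44.9] [-96.1  11.2   1.   -0.1  75.5  73. ]
fixture [([208.6, 94.8, 127.8, 114.5], 0.65)]
wing_nut [([239.7, 140.3, 51.9, 37.9], 0.65)]
spacer [([245.3, 2.7, 205.8, 84.5], 0.64), ([251.8, 135.0, 27.6, 24.6], 0.63)]
bracket [([223.3, 116.8, 78.3, 68.2], 0.58), ([209.2, 92.6, 128.8, 119.9], 0.16)]
```

View pics/w1.png

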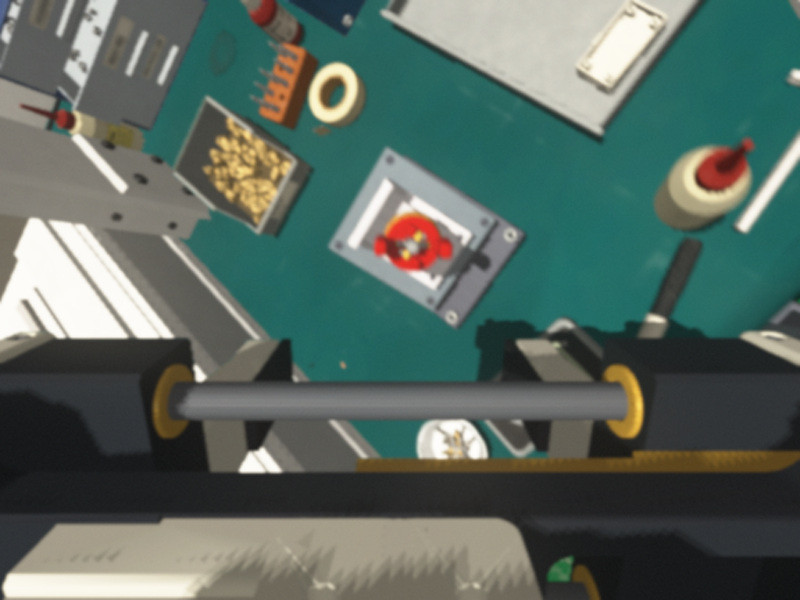

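Run:
```python
from h import *
from plant import ctrl
for i in range(3):
    o=ctrl.get_obs();print(o["clock"],o["tool_pos"],o["orientation"],o["joint_pos"].round(2),o["qvel"].round(1)); p=ctrl.snapshot("wrist")
```

```text
2.5333 [0.43820049 0.09832541 0.24421139] [-153.97469174  -14.3197869   -58.70635898] [ 53.9  -21.81 -58.21  36.18 -39.29 -44.84] [ 3.4  0.4  0.1  0.1 -0.  -0.1]
2.5833 [0.43798706 0.09941623 0.24411689] [-153.99083819  -14.32754913  -58.55845658] [ 54.04 -21.79 -58.21  36.18 -39.29 -44.84] [ 2.2  0.3 -0.   0.   0.1  0. ]
2.6333 [0.4378345  0.10016689 0.24406205] [-153.99681764  -14.32857735  -58.45823533] [ 54.13 -21.79 -58.21  36.18 -39.28 -44.83] [ 1.4  0.2 -0.  -0.   0.2  0.2]
```

```bash
cat > kin.py <<'E'
from h import *
from scipy.optimize import least_squares
def fk(q,P,s4,s6):
    phi,c6,a1,d1,L2,e,L4,Lt=P
    R=lambda ax,a:Ro.from_euler(ax,a,degrees=True).as_matrix()
    A=R('z',q[0]+phi);p=A@[a1,0,d1];A=A@R('y',q[1]);p=p+A@[0,0,L2]
    A=A@R('y',-q[2]);p=p+A@[L4,0,e];A=A@R('x',s4*q[3])@R('y',-q[4])@R('x',s6*q[5]+c6);p=p+A@[Lt,0,0]
    return p,A@np.array([[0,0,1.],[0,1,0],[-1,0,0]])  # tool z = local x
E
cat > fit.py <<'E'
from kin import *
from plant import ctrl
o=ctrl.get_obs()
D=[([86.9776,20.5909,.63456,-.0199,-70.1353,-16.5075],[.22551,.63571,.22564],[179.907,-.008,-19.537]),
([78.4,-6.2,-20.1,13.3,-70.2,-28.1],[.35068,.37351,.36109],[-169.1137,-8.8383,-36.6453]),
([53.9,-21.81,-58.21,36.18,-39.29,-44.84],[.4382,.09833,.24421],[-153.975,-14.3198,-58.7064]),
(o["joint_pos"],o["tool_pos"],o["orientation"])]
best=[]
for s4 in (1,-1):
  for s6 in (1,-1):
    for c in (0,90,180,-90):
      def f(P):
        r=[]
        for q,p,a in D:
            x,A=fk(q,P,s4,s6);r+=list(x-p)+list((A-rpy(a)).ravel()*.3)
        return r
      s=least_squares(f,[-16,c,.1,.4,.4,0,.4,.25],x_scale=[20,20,.1,.1,.1,.1,.1,.1]);best.append((s.cost,s4,s6,s.x))
best.sort(key=lambda t:t[0])
for b in best[:3]: print(b[0],b[1],b[2],b[3].round(4).tolist())
pickle.dump(best[0],open("kin.pkl","wb"))
for q,p,a in D: x,A=fk(q,best[0][3],best[0][1],best[0][2]);print((x-p).round(4),np.degrees(np.abs(A-rpy(a)).max()).round(2))
E
python3 fit.py
```

```text
0.004620683056499835 -1 -1 [-14.079, -103.082, 0.1567, 0.4266, 0.5716, -0.0116, 0.3434, 0.5788]
0.004620683056584663 -1 -1 [-14.0791, 256.918, 0.1567, 0.4266, 0.5716, -0.0116, 0.3434, 0.5788]
0.004620683056589433 -1 -1 [-14.0791, 256.918, 0.1567, 0.4266, 0.5716, -0.0116, 0.3434, 0.5788]
[-0.027   0.0101  0.0292] 0.94
[-0.0261  0.0124 -0.0215] 3.28
[ 0.0067 -0.0091 -0.0039] 6.9
[ 0.0066 -0.0091 -0.0038] 6.9
```

```bash
cat > kin.py <<'E'
from h import *
from scipy.optimize import least_squares
R_=lambda ax,a:Ro.from_euler(ax,a,degrees=True).as_matrix()
def fk(q,P,s4,s6):
    phi,c6,a1,d1,L2,e,L4,Lt,y1,y5,h=P
    A=R_('z',q[0]+phi);p=A@[a1,y1,d1];A=A@R_('y',q[1]);p=p+A@[0,0,L2]
    A=A@R_('y',-q[2]);p=p+A@[L4,0,e];A=A@R_('x',s4*q[3])@R_('y',-q[4]);p=p+A@[Lt,y5,h]
    A=A@R_('x',s6*q[5]+c6)
    return p,A@np.array([[0,0,1.],[0,1,0],[-1,0,0]])
E
sed -i 's/,s6)/,s6)/; s/\[-16,c,.1,.4,.4,0,.4,.25\],x_scale=.*);best/[-16*(k),c,.1,.4,.4,0,.4,.25,0,0,0]);best/; s/    for c in (0,90,180,-90):/    for c,k in [(c,k) for c in (0,90,180,-90) for k in (0,1)]:/; s/x-p)+list((A-rpy(a)).ravel()\*.3)/x-p)+list((A-rpy(a)).ravel()*3)/' fit.py; python3 fit.py
```

```text
2.464272943433433e-05 -1 -1 [-0.0368, -90.0417, 0.0019, 0.1968, 0.6019, 0.0011, 0.4609, 0.3783, -0.0009, -0.1905, 0.0003]
2.4642729434334514e-05 -1 -1 [-0.0368, -90.0417, 0.0019, 0.1968, 0.6019, 0.0011, 0.4609, 0.3783, -0.0009, -0.1905, 0.0003]
2.464272943433671e-05 -1 -1 [-0.0368, -90.0417, 0.0019, 0.1968, 0.6019, 0.0011, 0.4609, 0.3783, -0.0009, -0.1905, 0.0003]
[0. 0. 0.] 0.0
[-0. -0. -0.] 0.08
[ 0.  0. -0.] 0.02
[-0. -0.  0.] 0.02
```

```bash
cat >> kin.py <<'E'
_,S4,S6,P=pickle.load(open("kin.pkl","rb"))
LO=np.array([-176.03,-82.01,-58.28,-173.87,-174.79,-173.66]);HI=np.array([176.03,121.73,71.71,95.51,-.11,173.66])
def ik(pos,R,n=60,seed=None):
    rng=np.random.default_rng(0);sols=[]
    def f(q): x,A=fk(q,P,S4,S6);return list((x-pos)*5)+list((A-R).ravel())
    for i in range(n):
        q0=np.array(seed,float) if seed is not None else LO+(HI-LO)*rng.random(6)
        s=least_squares(f,np.clip(q0,LO+.5,HI-.5),bounds=(LO,HI),x_scale=30)
        if s.cost<1e-6 and not any(np.abs(s.x-t).max()<1 for t in sols): sols.append(s.x)
        if seed is not None: return s.x if s.cost<1e-6 else None
    return sols
E
python3 - <<'E'
from kin import *
fc=np.array([.545,.083,.056]);n=nest(4.5)[2]
flip=np.diag([-1,-1,1])
for name,d,ang in [("nut lock",.046,60),("nut unl",.046,0),("nut up",.10,0),("nut up",.14,0)]:
  for F,l in ((np.eye(3),"A"),(flip,"B")):
    for s in ik(fc+d*n,Rnut(4.5,ang)@F): print(name,l,d,s.round(0))
E
cat > t.py <<'E'
from kin import *
fc=np.array([.545,.083,.056]);n=nest(4.5)[2]
def best(pos,R,tilt=True):
    rng=np.random.default_rng(0);b=None
    def f(q): x,A=fk(q,P,S4,S6);return list((x-pos)*5)+list((A-R).ravel())
    for i in range(60):
        s=least_squares(f,LO+(HI-LO)*rng.random(6),bounds=(LO,HI),x_scale=30)
        if b is None or s.cost<b.cost:b=s
    x,A=fk(b.x,P,S4,S6);return b.cost,b.x.round(1),(x-pos).round(3),np.degrees(Ro.from_matrix(A.T@R).magnitude())
print(best(np.array([.2255,.6357,.2256]),rpy([180,0,-19.5])))
for ang in range(60,-300,-45): print(ang,best(fc+.046*n,Rnut(4.5,ang)))
E
python3 t.py
```

```text
(np.float64(2.7616163049401114e-30), array([ 87. ,  20.5,   0.5,  -0. , -70. , -16.5]), array([ 0.,  0., -0.]), np.float64(5.29107472022884e-14))
60 (np.float64(0.022493091527348665), array([ 29.1,   2.2, -58.3,  41.4, -10.4, -33.6]), array([ 0.008, -0.002,  0.015]), np.float64(7.848366817169409))
15 (np.float64(0.022493091527195395), array([ 29.1,   2.2, -58.3,  41.4, -10.4,  11.4]), array([ 0.008, -0.002,  0.015]), np.float64(7.848339637220934))
-30 (np.float64(0.022493091527549185), array([ 29.1,   2.2, -58.3,  41.4, -10.4,  56.4]), array([ 0.008, -0.002,  0.015]), np.float64(7.84833882676122))
-75 (np.float64(0.02249309152740131), array([ 29.1,   2.2, -58.3,  41.4, -10.4, 101.4]), array([ 0.008, -0.002,  0.015]), np.float64(7.8483666776136785))
-120 (np.float64(0.022493091527160346), array([ 29.1,   2.2, -58.3,  41.4, -10.4, 146.4]), array([ 0.008, -0.002,  0.015]), np.float64(7.8483665986426825))
-165 (np.float64(0.02249309152724036), array([  29.1,    2.2,  -58.3,   41.4,  -10.4, -168.6]), array([ 0.008, -0.002,  0.015]), np.float64(7.848366845090538))
-210 (np.float64(0.022493091527155947), array([  29.1,    2.2,  -58.3,   41.4,  -10.4, -123.6]), array([ 0.008, -0.002,  0.015]), np.float64(7.848366925078504))
-255 (np.float64(0.022493091529479634), array([ 29.1,   2.2, -58.3,  41.4, -10.4, -78.6]), array([ 0.008, -0.002,  0.015]), np.float64(7.848369394537721))
```

```bash
python3 - <<'E'
from h import *
from plant import ctrl
o=ctrl.get_obs();print(o["tool_pos"],o["qvel"].round(1))
p=ctrl.snapshot("wrist");pickle.dump((o,p),open("pics/w2.pkl","wb"))
for k in ["fixture","wing_nut"]:
    print(k,[(r["bbox"],round(r["conf"],2)) for r in ctrl.find_in(p,k)][:3])
b=ctrl.find_in(p,"fixture")[0]["bbox"];x0,y0=int(b[0]+b[2]/2-100),int(b[1]+b[3]/2-75);x0=max(x0,0);y0=max(y0,0);print(x0,y0)
cv2.imwrite("pics/w2.png",cv2.resize(p["color"][y0:y0+150,x0:x0+200,::-1],(800,600),interpolation=2))
E
cat > t2.py <<'E'
from kin import *
fc=np.array([.545,.083,.056])
def tgt(ang,beta,d,yaw=4.5,g=.019,fc=fc):
    # grasp point at d along axis; tool tilted by beta about tool y
    n=nest(yaw)[2];R=Rnut(yaw,ang)@R_('y',beta);return fc+d*n+g*R[:,2],R
if __name__=="__main__":
  for d in (.065,.12):
   for ang in (60,45,30,15,0):
    for b in range(-45,46,5):
      s=ik(*tgt(ang,b,d),n=12)
      if s: print(d,ang,b,[list(x.round().astype(int)) for x in s])
E
python3 t2.py
```

```text
[0.43774312 0.1005581  0.24396742] [ 0.7  0.2 -0.  -0.1  0.1  0.2]
fixture [([209.3, 92.9, 129.3, 117.1], 0.59)]
wing_nut [([238.6, 137.9, 50.5, 39.8], 0.62), ([200.0, 40.6, 30.8, 44.7], 0.6)]
173 76
0.065 60 -45 [[np.int64(0), np.int64(20), np.int64(-15), np.int64(-43), np.int64(-64), np.int64(68)]]
0.065 60 -40 [[np.int64(3), np.int64(17), np.int64(-18), np.int64(-42), np.int64(-57), np.int64(65)]]
0.065 60 -35 [[np.int64(6), np.int64(14), np.int64(-21), np.int64(-39), np.int64(-51), np.int64(61)]]
0.065 60 -30 [[np.int64(10), np.int64(11), np.int64(-25), np.int64(-36), np.int64(-44), np.int64(56)]]
0.065 60 -25 [[np.int64(15), np.int64(9), np.int64(-29), np.int64(-32), np.int64(-37), np.int64(49)]]
0.065 60 -20 [[np.int64(20), np.int64(6), np.int64(-34), np.int64(-25), np.int64(-28), np.int64(38)]]
0.065 60 -15 [[np.int64(28), np.int64(4), np.int64(-42), np.int64(-11), np.int64(-18), np.int64(20)]]
0.065 45 -45 [[np.int64(7), np.int64(20), np.int64(-13), np.int64(-34), np.int64(-65), np.int64(68)]]
0.065 45 -40 [[np.int64(9), np.int64(17), np.int64(-16), np.int64(-32), np.int64(-5
[... 7119 characters left out ...]
0.12 0 -30 [[np.int64(32), np.int64(8), np.int64(-29), np.int64(0), np.int64(-53), np.int64(62)]]
0.12 0 -25 [[np.int64(34), np.int64(5), np.int64(-34), np.int64(3), np.int64(-47), np.int64(58)]]
0.12 0 -20 [[np.int64(36), np.int64(2), np.int64(-40), np.int64(8), np.int64(-40), np.int64(53)]]
0.12 0 -15 [[np.int64(38), np.int64(-1), np.int64(-46), np.int64(15), np.int64(-33), np.int64(45)]]
0.12 0 -10 [[np.int64(38), np.int64(-3), np.int64(-54), np.int64(27), np.int64(-25), np.int64(33)]]
0.12 0 25 [[np.int64(-8), np.int64(-6), np.int64(-46), np.int64(-116), np.int64(-11), np.int64(-146)]]
0.12 0 30 [[np.int64(-23), np.int64(-2), np.int64(-55), np.int64(-129), np.int64(-31), np.int64(-122)]]
```

View pics/w2.png

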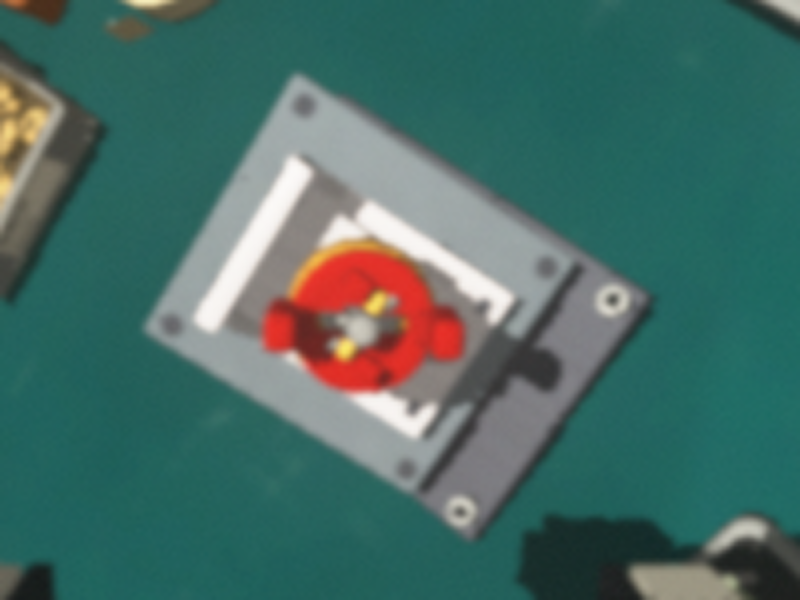

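```bash
cat > f2.py <<'E'
from kin import *
o,p=pickle.load(open("pics/w2.pkl","rb"));c=cam(p,o)
pts=[((44,-30,40),(292,155)),((44,30,40),(195,325)),((36,-30,40),(313,170)),((36,30,40),(220,332)),((0,0,66),(360,324)),
((58,-52,0),(298,74)),((58,52,0),(148,328)),((-58,-52,0),(578,265)),((-58,52,0),(422,490))]
base=[((-75,-56,12),(650,292)),((-75,56,12),(473,540))]
uv=np.array([b for a,b in pts+base])/4+[173,76]
def model(v):
    fx,fy,yaw,dx=v;u,y,n=nest(yaw);X=np.array([a for a,b in pts])/1000
    W=np.array([fx,fy,.056])+X@np.array([u,y,n])
    B=np.array([a for a,b in base])/1000+[dx,0,0]
    return np.vstack([W,B@rpy([0,0,yaw]).T+[fx,fy,0]])
f=lambda v:(proj(c,model(v))-uv).ravel()
s=least_squares(f,[.545,.083,4.5,0],x_scale=[.01,.01,1,.01],loss="soft_l1")
print(s.x,f(s.x).reshape(-1,2).round(1).tolist())
# check in top & side
for n in ("top","side"):
    q=pickle.load(open(f"pics/{n}0.pkl","rb"));cc=cam(q)
    print(n,(proj(cc,model(s.x))/.64).round(0)[[0,1,4,9,10]].tolist())
E
python3 f2.py
```

```text
[5.47593425e-01 8.27540516e-02 2.56903150e+00 3.77720199e-04] [[0.4, -0.1], [-0.1, -1.0], [0.8, -0.2], [-0.9, 0.6], [1.4, 1.5], [-0.5, -1.1], [-1.3, 1.0], [0.4, -2.1], [-1.8, 1.3], [0.4, -0.5], [-0.3, 0.2]]
top [[354.0, 296.0], [313.0, 297.0], [334.0, 332.0], [379.0, 364.0], [309.0, 366.0]]
side [[350.0, 325.0], [327.0, 354.0], [376.0, 349.0], [426.0, 389.0], [391.0, 450.0]]
```

```bash
cat > go.py <<'E'
from kin import *
from plant import ctrl
FC=np.array([.5476,.0828,.056]);YAW=2.57
def tgt(ang,beta,d,off=(0,0)):
    """grasp point d along stud axis; tool tilted beta about tool y; off: (uphill,y) shift"""
    u,y,n=nest(YAW);R=Rnut(YAW,ang)@R_('y',beta);return FC+d*n+off[0]*u+off[1]*y+.019*R[:,2],R
def show(*ts):
    o=ctrl.get_obs();q=o["joint_pos"];print(round(o["clock"],2),o["tool_pos"].round(4),o["orientation"].round(1),q.round(1),"F",o["force"].round(1),"op",round(o["opening"],4))
    for t in ts:
        q=ik(*t,seed=q) if q is not None else None
        a,b=move(o,*t);print(a.tolist(),b.tolist(),None if q is None else q.round(0).tolist())
E
python3 - <<'E'
from go import *
show(tgt(60,-20,.20),tgt(60,-20,.15),tgt(60,-20,.066))
E
```

```text
2.88 [0.4378 0.1004 0.2439] [-154.   -14.3  -58.4] [ 54.2 -21.8 -58.2  36.2 -39.3 -44.8] F [ 0.7 -0.2 -0.2] op 0.087
[0.0057, -0.3282, 0.0359] [1.35, 1.15, 3.47] [28.0, -11.0, -37.0, -12.0, -40.0, 16.0]
[0.0057, -0.3282, 0.0359] [1.46, 1.15, 8.47] [26.0, -5.0, -37.0, -15.0, -34.0, 22.0]
[0.0057, -0.3282, 0.0359] [1.63, 1.16, 16.87] [22.0, 6.0, -35.0, -23.0, -27.0, 34.0]
```

Call:
{"fn": "play_rows", "kwargs": {"commands": [[[0,-0.09,0.01,0.3,0.3,0,8.7],[0,-0.17,0.02,0.7,0.6,0,8.7],[0,-0.25,0.03,1,0.9,0.5,8.7],[0,-0.33,0.035,1.3,1.1,1.5,8.7],[0,-0.33,0.035,1.35,1.15,3.5,8.7],[0,-0.33,0.035,1.35,1.15,3.5,8.7],[0,-0.33,0.035,1.35,1.15,3.5,8.7]]]}}

```text
clock: 3.47
tool_pos: [0.4551, 0.0832, 0.2103]
orientation: [-154.7, 3.8, -52.2]
force: [0.7, 0.6, 0.9]
opening: 0.0869
gripper_force: 0.0
```

Run:
```python
from go import *
show(tgt(60,-20,.20),tgt(60,-20,.12),tgt(60,-20,.066))
o=ctrl.get_obs();p=ctrl.snapshot("wrist");print(o["qvel"].round(1));pickle.dump((o,p),open("pics/w3.pkl","wb"))
u,y,n=nest(YAW);print(proj(cam(p,o),[FC+.066*n,FC+.074*n+.029*(.866*u+.5*y),FC+.074*n-.029*(.866*u+.5*y)]).round(0).tolist(),[r["bbox"] for r in ctrl.find_in(p,"wing_nut")])
```

```text
3.47 [0.4551 0.0832 0.2103] [-154.7    3.8  -52.2] [ 27.5 -10.8 -36.7 -12.1 -40.3  17. ] F [0.7 0.6 0.9] op 0.0869
[0.0063, 0.0033, -0.0046] [-0.18, -0.02, -0.18] [28.0, -11.0, -37.0, -12.0, -40.0, 16.0]
[0.0063, 0.0033, -0.0046] [2.58, -0.08, 7.33] [24.0, -1.0, -37.0, -18.0, -31.0, 26.0]
[0.0063, 0.0033, -0.0046] [4.44, -0.12, 12.39] [22.0, 6.0, -35.0, -23.0, -27.0, 34.0]
[  4.1  -3.7  -4.3  11.7  -0.1 -18.2]
[[253.0, 144.0], [223.0, 148.0], [283.0, 148.0]] [[222.9, 116.8, 57.8, 42.4]]
```

Call:
{"fn": "play_rows", "kwargs": {"commands": [[[0.006,0.003,-0.005,0.5,0,2,8.7],[0.006,0.003,-0.005,1.2,0,4,8.7],[0.006,0.003,-0.005,2,0,5.8,8.7],[0.006,0.003,-0.005,2.6,-0.08,7.33,8.7],[0.006,0.003,-0.005,2.6,-0.08,7.33,8.7],[0.006,0.003,-0.005,2.6,-0.08,7.33,8.7]]]}}

```text
clock: 4.07
tool_pos: [0.4918, 0.0858, 0.1444]
orientation: [-154.4, 3.3, -51.9]
force: [-0.3, -0.7, 0.2]
opening: 0.0871
gripper_force: 0.0
```

Run:
```python
from go import *
show(tgt(60,-20,.12),tgt(60,-20,.066))
o=ctrl.get_obs();p=ctrl.snapshot("wrist");print(o["qvel"].round(1));pickle.dump((o,p),open("pics/w4.pkl","wb"))
u,y,n=nest(YAW);P=proj(cam(p,o),[FC+.066*n,FC+.074*n+.029*(.866*u+.5*y),FC+.074*n-.029*(.866*u+.5*y)]).round(0);print(P.tolist(),[r["bbox"] for r in ctrl.find_in(p,"wing_nut")])
x0,y0=int(P[0,0]-100),int(max(P[0,1]-75,0));print(x0,y0)
cv2.imwrite("pics/w4.png",cv2.resize(p["color"][y0:y0+150,x0:x0+200,::-1],(800,600),interpolation=2))
```

```text
4.07 [0.4918 0.0858 0.1444] [-154.4    3.3  -51.9] [ 24.5  -1.5 -37.  -17.1 -31.2  25.7] F [-0.3 -0.7  0.2] op 0.0871
[0.0016, -0.0021, 0.0033] [0.1, -0.07, 0.2] [24.0, -1.0, -37.0, -18.0, -31.0, 26.0]
[0.0016, -0.0021, 0.0033] [1.94, -0.07, 5.28] [22.0, 6.0, -35.0, -23.0, -27.0, 34.0]
[-0.2 -1.9  0.6  0.1 -0.4  0.3]
[[253.0, 189.0], [214.0, 195.0], [293.0, 195.0]] [[214.8, 149.6, 76.0, 53.6]]
153 114
```

View pics/w4.png

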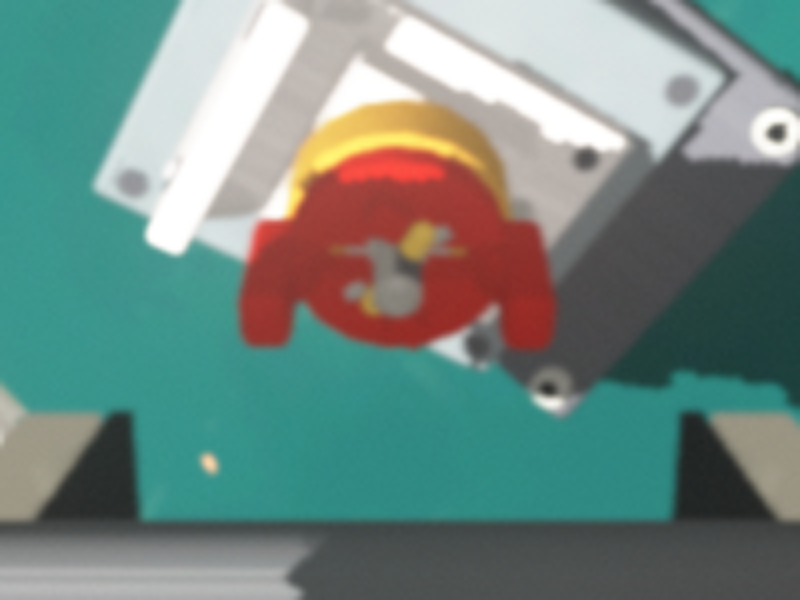

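Call:
{"fn": "play_rows", "kwargs": {"commands": [[[0,0,0,0.7,-0.05,1.8,8.7],[0,0,0,1.4,-0.05,3.7,8.7],[0,0,0,1.94,-0.05,5.28,8.7],[0,0,0,1.94,-0.05,5.28,8.7],[0,0,0,1.94,-0.05,5.28,5],[0,0,0,1.94,-0.05,5.28,5],[0,0,0,1.94,-0.05,5.28,5],[0,0,0,1.94,-0.05,5.28,5]]]}}

```text
clock: 4.83
tool_pos: [0.5213, 0.0868, 0.0975]
orientation: [-154.1, 3.3, -52.0]
force: [-0.1, -0.1, -0.4]
opening: 0.066
gripper_force: 0.0
```

Run:
```python
from go import *
show(*[tgt(a,-20,.066) for a in (60,54,48,42,36,30,24,18,12,6,0)])
print(ctrl.get_obs()["gripper_force"])
```

```text
4.83 [0.5213 0.0868 0.0975] [-154.1    3.3  -52. ] [ 21.7   6.  -35.  -22.7 -26.6  34. ] F [-0.1 -0.1 -0.4] op 0.066
[-0.0025, -0.0028, 0.0029] [-0.07, 0.1, 0.11] [22.0, 6.0, -35.0, -23.0, -27.0, 34.0]
[-0.0382, -0.003, -0.0956] [-0.07, 0.17, 0.11] [23.0, 6.0, -35.0, -20.0, -28.0, 36.0]
[-0.0739, -0.0032, -0.194] [-0.06, 0.24, 0.11] [24.0, 7.0, -35.0, -17.0, -29.0, 38.0]
[-0.1095, -0.0034, -0.2925] [-0.04, 0.3, 0.1] [25.0, 7.0, -35.0, -14.0, -30.0, 40.0]
[-0.1452, -0.0035, -0.391] [-0.02, 0.37, 0.09] [26.0, 7.0, -36.0, -10.0, -30.0, 41.0]
[-0.1808, -0.0037, -0.4894] [0.01, 0.43, 0.08] [28.0, 7.0, -36.0, -7.0, -31.0, 43.0]
[-0.2165, -0.0038, -0.5879] [0.04, 0.48, 0.07] [29.0, 8.0, -37.0, -4.0, -32.0, 45.0]
[-0.2521, -0.004, -0.6864] [0.08, 0.54, 0.06] [30.0, 8.0, -37.0, -1.0, -32.0, 46.0]
[-0.2878, -0.0041, -0.7848] [0.13, 0.58, 0.04] [32.0, 8.0, -38.0, 3.0, -33.0, 48.0]
[-0.3234, -0.0042, -0.8833] [0.18, 0.63, 0.02] [33.0, 8.0, -39.0, 6.0, -33.0, 49.0]
[-0.359, -0.0043, -0.9818] [0.23, 0.66, 0.0] [34.0, 8.0, -40.0, 10.0, -33.0, 51.0]
0.0
```

Call:
{"fn": "play_rows", "kwargs": {"commands": [[[0,0,0,0,0,0,5],[0,0,0,0,0,0,5],[0,0,0,0,0,0,5],[0,0,0,0,0,0,5]]]}}

```text
clock: 5.17
tool_pos: [0.5215, 0.0868, 0.0972]
orientation: [-154.2, 3.3, -52.0]
force: [-4.2, -0.4, 9.1]
opening: 0.0575
gripper_force: 30.0
```

Run:
```python
from go import *
show(*[tgt(a,-20,.066) for a in (60,30,0,-3)])
print(ctrl.get_obs()["gripper_force"])
```

```text
5.17 [0.5215 0.0868 0.0972] [-154.2    3.3  -52. ] [ 21.6   6.  -35.  -22.7 -26.6  34. ] F [-4.2 -0.4  9.1] op 0.0575
[-0.002, -0.0025, 0.0024] [-0.09, 0.1, 0.08] [22.0, 6.0, -35.0, -23.0, -27.0, 34.0]
[-0.1804, -0.0032, -0.4898] [-0.0, 0.42, 0.05] [28.0, 7.0, -36.0, -7.0, -31.0, 43.0]
[-0.3587, -0.0037, -0.9822] [0.22, 0.66, -0.03] [34.0, 8.0, -40.0, 10.0, -33.0, 51.0]
[-0.3765, -0.0038, -1.0314] [0.25, 0.68, -0.04] [35.0, 8.0, -41.0, 11.0, -33.0, 51.0]
29.987957775592804
```

Call:
{"fn": "play_rows", "kwargs": {"commands": [[[-0.038,0,-0.103,0,0.07,0,5],[-0.075,-0.001,-0.207,0.02,0.14,-0.01,5],[-0.113,-0.001,-0.31,0.03,0.21,-0.01,5],[-0.151,-0.002,-0.413,0.06,0.28,-0.02,5],[-0.189,-0.002,-0.516,0.09,0.34,-0.04,5],[-0.226,-0.002,-0.62,0.13,0.4,-0.05,5],[-0.264,-0.003,-0.723,0.18,0.45,-0.07,5],[-0.302,-0.003,-0.826,0.23,0.5,-0.08,5]]]}}

```text
clock: 5.83
tool_pos: [0.5196, 0.0823, 0.0959]
orientation: [-175.3, -9.7, -6.2]
force: [-5.2, -0.2, 9.4]
opening: 0.0576
gripper_force: 30.0
```

Run:
```python
from go import *
show(*[tgt(a,-20,.066) for a in (10,5,0,-3)])
o=ctrl.get_obs();print(o["gripper_force"],o["moment"].round(2))
```

```text
5.83 [0.5196 0.0823 0.0959] [-175.3   -9.7   -6.2] [ 32.1   8.2 -38.4   4.3 -33.   48.7] F [-5.2 -0.2  9.4] op 0.0576
[0.0046, -0.0012, 0.0126] [-0.18, -0.01, 0.12] [32.0, 8.0, -39.0, 4.0, -33.0, 48.0]
[-0.0252, -0.0012, -0.0694] [-0.18, 0.05, 0.12] [33.0, 8.0, -39.0, 7.0, -33.0, 50.0]
[-0.055, -0.0012, -0.1514] [-0.18, 0.11, 0.11] [34.0, 8.0, -40.0, 10.0, -33.0, 51.0]
[-0.0729, -0.0012, -0.2006] [-0.17, 0.14, 0.11] [35.0, 8.0, -41.0, 11.0, -33.0, 51.0]
29.99831736087799 [0.1  1.99 0.03]
```

Call:
{"fn": "play_rows", "kwargs": {"commands": [[[-0.03,0,-0.083,0,0.06,0,5],[-0.055,-0.001,-0.151,0,0.1,-0.01,5],[-0.067,-0.001,-0.184,0,0.12,-0.01,5],[-0.067,-0.001,-0.184,0,0.12,-0.01,5],[-0.067,-0.001,-0.184,0,0.12,-0.01,5]]]}}

```text
clock: 6.25
tool_pos: [0.5191, 0.0812, 0.0957]
orientation: [179.1, -10.0, 4.3]
force: [-4.2, 0.9, 9.7]
opening: 0.058
gripper_force: 30.0
```

Run:
```python
from go import *
show(*[tgt(0,-20,d) for d in (.066,.09,.12,.15)])
o=ctrl.get_obs();print(o["gripper_force"],o["moment"].round(2))
u,y,n=nest(YAW);print("n in tool",(n@rpy(o["orientation"])).round(3))
p=ctrl.snapshot("wrist");pickle.dump((o,p),open("pics/w5.pkl","wb"))
P=proj(cam(p,o),[FC+.066*n]);x0,y0=int(P[0,0]-60),int(P[0,1]-45);print(P,x0,y0)
cv2.imwrite("pics/w5.png",cv2.resize(p["color"][y0:y0+90,x0:x0+120,::-1],(640,480),interpolation=2))
```

```text
6.25 [0.5191 0.0812 0.0957] [179.1 -10.    4.3] [ 34.4   8.5 -40.3  10.5 -33.4  51.3] F [-4.2  0.9  9.7] op 0.058
[0.0106, 0.0, 0.0291] [-0.14, -0.04, 0.1] [34.0, 8.0, -40.0, 10.0, -33.0, 51.0]
[0.0106, 0.0, 0.0291] [-0.96, -0.04, -2.15] [35.0, 6.0, -40.0, 9.0, -36.0, 51.0]
[0.0106, 0.0, 0.0291] [-1.98, -0.04, -4.97] [36.0, 2.0, -40.0, 9.0, -40.0, 50.0]
[0.0106, 0.0, 0.0291] [-3.01, -0.04, -7.79] [38.0, -1.0, -39.0, 8.0, -44.0, 50.0]
29.964751303195953 [0.39 1.72 0.12]
n in tool [-0.342  0.    -0.94 ]
[[251.9520612  246.41453084]] 191 201
```

View pics/w5.png

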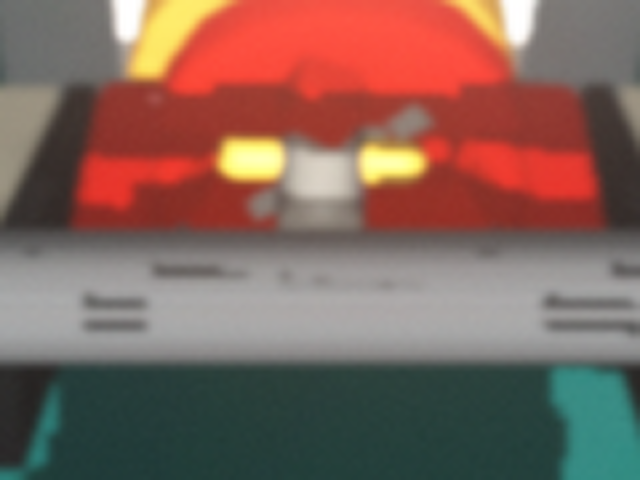

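Call:
{"fn": "play_rows", "kwargs": {"commands": [[[0,0,0,-0.1,0,-0.28,5],[0,0,0,-0.2,0,-0.56,5],[0,0,0,-0.34,0,-0.94,5],[0,0,0,-0.34,0,-0.94,5]]]}}

```text
clock: 6.63
tool_pos: [0.5141, 0.0808, 0.1042]
orientation: [179.1, -10.0, 4.2]
force: [1.3, 0.2, 2.2]
opening: 0.0578
gripper_force: 30.0
```

Call:
{"fn": "play_rows", "kwargs": {"commands": [[[0,0,0,-0.68,0,-1.88,5],[0,0,0,-1.37,0,-3.76,5],[0,0,0,-2.05,0,-5.64,5],[0,0,0,-2.7,0,-8.5,5]]]}}

```text
clock: 6.97
tool_pos: [0.4703, 0.0775, 0.1809]
orientation: [179.0, -9.6, 4.1]
force: [1.1, 0.2, -1.4]
opening: 0.0577
gripper_force: 30.0
```

```bash
cat >> go.py <<'E'
def put(psi,beta,x,y,zg):
    """object upright at yaw psi, grasp point at height zg"""
    R=rpy([0,0,psi])@Rtool(np.array([0,0,-1.]),np.array([0,-1.,0]))@R_('y',beta);return np.array([x,y,zg])+.019*R[:,2],R
E
python3 - <<'E'
from go import *
show()
q=ctrl.get_obs()["joint_pos"]
for nm,x,y,b,z in (("nut",.535,-.213,-20,.027),("spacer",.625,-.213,-20,.02),("bracket",.585,-.133,-20,.028)):
  for psi in range(-180,180,30):
    s=[]
    for t in ik(*put(psi,b,x,y,z),n=8): s.append((t.round(0).astype(int).tolist(), [None if (u:=ik(*put(psi,b,x,y,z+.1),seed=t)) is None else 1][0]))
    if s: print(nm,psi,put(psi,b,x,y,z)[1][:,2].round(2),s)
E
```

```text
6.97 [0.4703 0.0775 0.1809] [179.   -9.6   4.1] [ 38.3  -2.4 -37.9   8.5 -47.4  50.4] F [ 1.1  0.2 -1.4] op 0.0577
nut -180 [ 0.34  0.   -0.94] [([-3, 19, -40, -5, -11, -82], 1)]
nut -150 [ 0.3   0.17 -0.94] [([-13, 22, -25, -27, -31, -26], 1)]
nut -120 [ 0.17  0.3  -0.94] [([-17, 26, -17, -27, -46, 6], 1)]
nut -90 [-0.    0.34 -0.94] [([-16, 30, -10, -23, -58, 30], 1)]
nut -60 [-0.17  0.3  -0.94] [([-12, 33, -7, -16, -65, 51], 1)]
nut -30 [-0.3   0.17 -0.94] [([-7, 35, -7, -8, -67, 72], 1)]
nut 0 [-0.34  0.   -0.94] [([-2, 34, -12, 1, -64, 91], 1)]
nut 30 [-0.3  -0.17 -0.94] [([3, 32, -20, 11, -56, 109], 1)]
nut 60 [-0.17 -0.3  -0.94] [([7, 28, -32, 23, -44, 125], 1)]
nut 90 [-0.   -0.34 -0.94] [([5, 23, -46, 44, -30, 135], 1)]
nut 120 [ 0.17 -0.3  -0.94] [([-13, 18, -58, 92, -14, 133], 1)]
spacer -180 [ 0.34  0.   -0.94] [([-2, 25, -30, -3, -15, -84], 1)]
spacer -150 [ 0.3   0.17 -0.94] [([-10, 27, -16, -24, -33, -31], 1)]
spacer -120 [ 0.17  0.3  -0.94] [([-14, 31, -7, -26, -49, 1], 1)]
spacer -90 [-0.    0.34 -0.94] [([-14, 36, 0, -22, -61, 26], 1)]
spacer -60 [-0.17  0.3  -0.94]
[... 376 characters left out ...]
94] [([-4, 25, -47, 70, -18, 147], None)]
bracket -150 [ 0.3   0.17 -0.94] [([-2, 22, -25, -23, -27, -39], 1)]
bracket -120 [ 0.17  0.3  -0.94] [([-7, 26, -16, -27, -43, -3], 1)]
bracket -90 [-0.    0.34 -0.94] [([-8, 30, -9, -24, -56, 22], 1)]
bracket -60 [-0.17  0.3  -0.94] [([-5, 34, -4, -18, -65, 45], 1)]
bracket -30 [-0.3   0.17 -0.94] [([0, 36, -3, -10, -69, 66], 1)]
bracket 0 [-0.34  0.   -0.94] [([5, 36, -6, -2, -67, 86], 1)]
bracket 30 [-0.3  -0.17 -0.94] [([10, 34, -14, 8, -61, 105], 1)]
bracket 60 [-0.17 -0.3  -0.94] [([14, 31, -25, 19, -50, 122], 1)]
bracket 90 [-0.   -0.34 -0.94] [([15, 26, -39, 35, -35, 135], 1)]
bracket 120 [ 0.17 -0.3  -0.94] [([5, 21, -53, 68, -20, 140], 1)]
```

Run:
```python
from go import *
t=put(-90,-20,.535,-.213,.16)
show(t)
o=ctrl.get_obs();R0=rpy(o["orientation"])
rv=Ro.from_matrix(R0.T@t[1]).as_rotvec()
q=o["joint_pos"]
for k in range(1,17):
    f=k/16;R=R0@Ro.from_rotvec(rv*f).as_matrix();pos=o["tool_pos"]+(t[0]-o["tool_pos"])*f+np.array([0,0,.03*np.sin(np.pi*f)])
    q2=ik(pos,R,seed=q)
    if k in(8,16): print(k,move(o,pos,R),q2.round(0))
    q=q2
```

```text
6.97 [0.4703 0.0775 0.1809] [179.   -9.6   4.1] [ 38.3  -2.4 -37.9   8.5 -47.4  50.4] F [ 1.1  0.2 -1.4] op 0.0577
[0.1634, -0.4091, 1.6478] [3.7, 28.71, 5.07] [-16.0, 21.0, -5.0, -20.0, -71.0, 23.0]
8 (array([ 0.0817, -0.2045,  0.8239]), array([ 2.35, 14.41, -0.42])) [  9.   7. -19.  -9. -62.  43.]
16 (array([ 0.1634, -0.4091,  1.6478]), array([ 3.7 , 28.71,  5.07])) [-16.  21.  -5. -20. -71.  23.]
```

Call:
{"fn": "play_rows", "kwargs": {"commands": [[[0.01,-0.025,0.1,0.3,1.7,-0.5,5],[0.02,-0.05,0.2,0.6,3.5,-0.7,5],[0.03,-0.077,0.31,0.9,5.3,-0.8,5],[0.04,-0.1,0.41,1.2,7.1,-0.9,5],[0.05,-0.127,0.51,1.5,8.9,-0.9,5],[0.06,-0.153,0.62,1.8,10.7,-0.8,5],[0.071,-0.178,0.72,2.1,12.5,-0.6,5],[0.082,-0.204,0.824,2.35,14.4,-0.4,5]]]}}

```text
clock: 7.63
tool_pos: [0.5045, -0.0638, 0.1922]
orientation: [-173.7, 5.0, -42.6]
force: [0.5, 0.7, -1.0]
opening: 0.0576
gripper_force: 30.0
```

Run:
```python
from go import *
show(put(-90,-20,.535,-.213,.16),put(-90,-20,.535,-.213,.05),put(-90,-20,.535,-.213,.0275))
```

```text
7.63 [ 0.5045 -0.0638  0.1922] [-173.7    5.   -42.6] [  8.6   7.  -18.9  -8.8 -62.5  42.5] F [ 0.5  0.7 -1. ] op 0.0576
[0.0766, -0.2019, 0.8211] [12.29, 8.82, 3.0] [-16.0, 21.0, -5.0, -20.0, -71.0, 23.0]
[0.0766, -0.2019, 0.8211] [13.25, 10.02, 13.9] [-16.0, 28.0, -10.0, -22.0, -60.0, 28.0]
[0.0766, -0.2019, 0.8211] [13.45, 10.26, 16.12] [-16.0, 30.0, -10.0, -23.0, -58.0, 30.0]
```

Call:
{"fn": "play_rows", "kwargs": {"commands": [[[0.01,-0.026,0.105,1.6,1.1,0.2,5],[0.02,-0.05,0.21,3.2,2.3,0.4,5],[0.03,-0.077,0.315,4.8,3.5,0.8,5],[0.04,-0.103,0.42,6.4,4.7,1.2,5],[0.05,-0.128,0.525,8,5.8,1.7,5],[0.06,-0.153,0.63,9.5,6.9,2.2,5],[0.07,-0.18,0.73,11,8,2.7,5],[0.077,-0.202,0.821,12.3,8.82,3.0,5]]]}}

```text
clock: 8.3
tool_pos: [0.5354, -0.2067, 0.1414]
orientation: [179.9, 20.1, -90.1]
force: [0.9, 1.2, -0.1]
opening: 0.0578
gripper_force: 30.0
```

Run:
```python
from go import *
t=[put(-90,-20,.535,-.213,z) for z in (.16,.06,.03,.025)]
show(*t)
p=ctrl.snapshot("top");pickle.dump(p,open("pics/top1.pkl","wb"))
p=ctrl.snapshot("side");pickle.dump(p,open("pics/side1.pkl","wb"))
o=ctrl.get_obs();show(*t)
c=cam(p);x0,y0=proj(c,[[.55,-.2,.08]])[0].astype(int)-[80,60];print(x0,y0)
cv2.imwrite("pics/side1.png",cv2.resize(p["color"][y0:y0+120,x0:x0+160,::-1],(800,600),interpolation=2))
for k in ("housing_a","tray"): print([(r["bbox"],r["conf"]) for r in ctrl.find_in(p,k)])
```

```text
8.3 [ 0.5354 -0.2067  0.1414] [179.9  20.1 -90.1] [-15.6  21.3  -4.6 -20.5 -71.   23.5] F [ 0.9  1.2 -0.1] op 0.0578
[0.0008, 0.0012, -0.0013] [-0.05, 0.04, -0.07] [-16.0, 21.0, -5.0, -20.0, -71.0, 23.0]
[0.0008, 0.0012, -0.0013] [3.39, 0.03, 9.33] [-16.0, 27.0, -9.0, -22.0, -61.0, 28.0]
[0.0008, 0.0012, -0.0013] [4.42, 0.03, 12.14] [-16.0, 30.0, -10.0, -23.0, -58.0, 29.0]
[0.0008, 0.0012, -0.0013] [4.59, 0.02, 12.61] [-16.0, 30.0, -10.0, -23.0, -57.0, 30.0]
8.4 [ 0.5352 -0.2079  0.1404] [179.8  20.  -90.2] [-15.7  21.4  -4.6 -20.4 -70.9  23.5] F [-0.8  0.5 -1.6] op 0.0574
[0.0017, 0.0007, -0.0025] [-0.19, 0.02, -0.12] [-16.0, 21.0, -5.0, -20.0, -71.0, 23.0]
[0.0017, 0.0007, -0.0025] [3.24, -0.01, 9.28] [-16.0, 27.0, -9.0, -22.0, -61.0, 28.0]
[0.0017, 0.0007, -0.0025] [4.27, -0.02, 12.09] [-16.0, 30.0, -10.0, -23.0, -58.0, 29.0]
[0.0017, 0.0007, -0.0025] [4.44, -0.02, 12.56] [-16.0, 30.0, -10.0, -23.0, -57.0, 30.0]
202 101
[([276.5, 192.7, 22.7, 21.3], 0.87), ([216.9, 169.4, 27.8, 15.4], 0.49)]
[([215.8, 223.4, 33.0, 24.6], 0.7), ([198.6, 162.0, 113.5, 62.8], 0.56)]
```

View pics/side1.png

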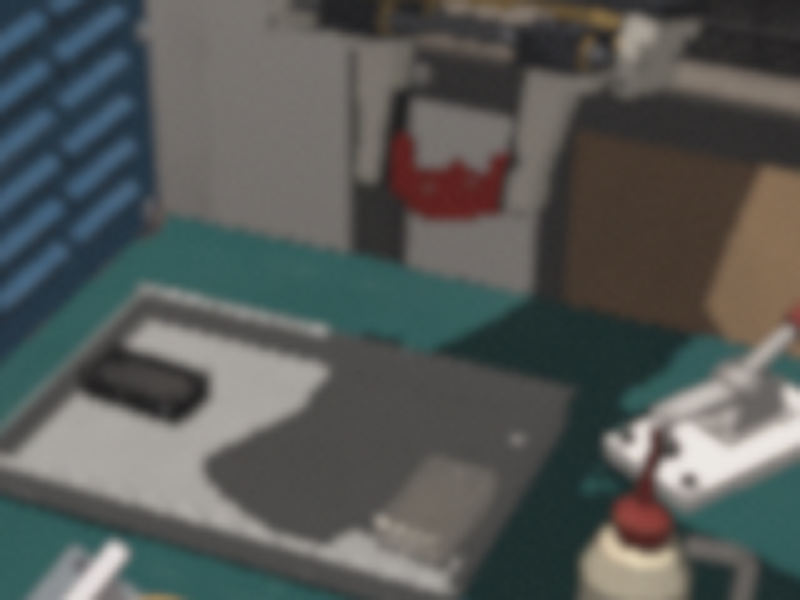

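Call:
{"fn": "play_rows", "kwargs": {"commands": [[[0,0,0,1,0,2.8,5],[0,0,0,2.1,0,5.8,5],[0,0,0,3.1,0,8.6,5],[0,0,0,3.8,0,10.7,5],[0,0,0,4.1,0,11.6,5],[0,0,0,4.27,0,12.05,5],[0,0,0,4.27,0,12.05,5],[0,0,0,4.27,0,12.05,5]]]}}

```text
clock: 9.17
tool_pos: [0.5376, -0.2049, 0.0164]
orientation: [-179.7, 19.9, -89.6]
force: [-0.4, 0.2, -0.6]
opening: 0.0576
gripper_force: 30.0
```

Run:
```python
from go import *
t=[put(-90,-20,.535,-.213,z) for z in (.03,.025,.024)]
show(*t)
```

```text
9.17 [ 0.5376 -0.2049  0.0164] [-179.7   19.9  -89.6] [-15.6  29.4 -10.  -22.7 -58.2  29.3] F [-0.4  0.2 -0.6] op 0.0576
[-0.0022, -0.0022, 0.007] [0.29, 0.26, 0.34] [-16.0, 30.0, -10.0, -23.0, -58.0, 29.0]
[-0.0022, -0.0022, 0.007] [0.46, 0.26, 0.81] [-16.0, 30.0, -10.0, -23.0, -57.0, 30.0]
[-0.0022, -0.0022, 0.007] [0.5, 0.26, 0.91] [-16.0, 30.0, -10.0, -23.0, -57.0, 30.0]
```

Call:
{"fn": "play_rows", "kwargs": {"commands": [[[0,0,0,0.1,0,0.28,5],[0,0,0,0.17,0,0.47,5],[0,0,0,0.24,0,0.66,5],[0,0,0,0.27,0,0.75,5],[0,0,0,0.27,0,0.75,5],[0,0,0,0.27,0,0.75,5]]]}}

```text
clock: 9.67
tool_pos: [0.5369, -0.205, 0.0072]
orientation: [-179.8, 19.9, -89.7]
force: [-0.5, 0.1, -0.0]
opening: 0.0578
gripper_force: 30.0
```

Call:
{"fn": "play_rows", "kwargs": {"commands": [[[0,0,0,0.02,0,0.05,5],[0,0,0,0.04,0,0.1,5],[0,0,0,0.04,0,0.1,5],[0,0,0,0.04,0,0.1,5]]]}}

```text
clock: 10.0
tool_pos: [0.5369, -0.205, 0.0071]
orientation: [-179.8, 19.9, -89.6]
force: [-2.5, 0.5, 8.2]
opening: 0.0576
gripper_force: 30.0
```

Call:
{"fn": "play_rows", "kwargs": {"commands": [[[0,0,0,0,0,0,6.3],[0,0,0,0,0,0,6.3],[0,0,0,0,0,0,6.3],[0,0,0,-0.5,0,-1.4,6.3],[0,0,0,-1.3,0,-3.5,6.3],[0,0,0,-2.6,0,-7.1,6.6],[0,0,0,-3.9,0,-10.7,7],[0,0,0,-5,0,-14,7]]]}}

```text
clock: 10.67
tool_pos: [0.5363, -0.2058, 0.1578]
orientation: [-179.8, 19.9, -89.7]
force: [1.0, -0.6, -0.6]
opening: 0.069
gripper_force: 0.0
```

Run:
```python
from go import *
t=tgt(0,-20,.14)
show(put(-90,-20,.535,-.213,.16),t)
p=ctrl.snapshot("side");pickle.dump(p,open("pics/side2.pkl","wb"))
o=ctrl.get_obs();w=ctrl.snapshot("wrist");pickle.dump((o,w),open("pics/w6.pkl","wb"))
c=cam(p);cw=cam(w,o)
for q,cc,nm in((p,c,"side"),(w,cw,"wrist")):
    for r in ctrl.find_in(q,"wing_nut"): print(nm,r)
    print("pred",proj(cc,[[.5355,-.2115,.002],[.5355,-.2115,.03]]).round(0).tolist())
x0,y0=proj(c,[[.55,-.2,.02]])[0].astype(int)-[40,30]
a=cv2.resize(p["color"][y0:y0+60,x0:x0+80],(400,300),interpolation=2)
b=cv2.resize(w["color"],(400,300))
cv2.imwrite("pics/m2.png",np.hstack([a,b])[:,:,::-1])
```

```text
10.67 [ 0.5363 -0.2058  0.1578] [-179.8   19.9  -89.7] [-15.4  20.3  -3.8 -20.1 -72.3  23. ] F [ 1.  -0.6 -0.6] op 0.069
[-0.0016, -0.0025, 0.0057] [0.6, 0.13, 1.44] [-16.0, 21.0, -5.0, -20.0, -71.0, 23.0]
[-0.1424, 0.3996, -1.6192] [-26.92, 5.39, 9.62] [37.0, -0.0, -39.0, 8.0, -43.0, 50.0]
side {'bbox': [278.4, 173.5, 19.6, 20.0], 'conf': 0.67}
side {'bbox': [182.9, 209.5, 87.0, 80.1], 'conf': 0.15}
pred [[289.0, 186.0], [289.0, 178.0]]
wrist {'bbox': [234.4, 109.7, 50.9, 42.2], 'conf': 0.63}
pred [[260.0, 127.0], [260.0, 137.0]]
```

View pics/m2.png

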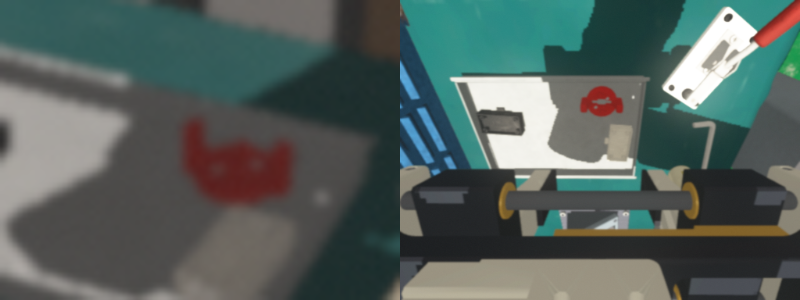

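```bash
cat >> go.py <<'E'
def path(t,N,lift=.03):
    """straight path with a lift; prints rows in tool axes"""
    o=ctrl.get_obs();R0=rpy(o["orientation"]);rv=Ro.from_matrix(R0.T@t[1]).as_rotvec();q=o["joint_pos"]
    for k in range(1,N+1):
        f=k/N;R=R0@Ro.from_rotvec(rv*f).as_matrix();pos=o["tool_pos"]+(t[0]-o["tool_pos"])*f+np.array([0,0,lift*np.sin(np.pi*f)])
        if q is not None: q=ik(pos,R,seed=q)
        a,b=move(o,pos,R);print(k,a.round(3).tolist(),b.round(1).tolist(),None if q is None else q.round(0).tolist())
E
python3 - <<'E'
from go import *
show();path(tgt(0,-20,.14,(.001,0)),16,.04)
E
```

```text
10.87 [ 0.537  -0.2058  0.1571] [-179.6   19.8  -89.6] [-15.4  20.3  -3.8 -20.2 -72.1  23.1] F [-0.7  0.8 -0.3] op 0.0702
1 [-0.009, 0.025, -0.101] [-2.0, 0.3, -0.1] [-13.0, 19.0, -6.0, -19.0, -71.0, 26.0]
2 [-0.018, 0.05, -0.202] [-3.9, 0.7, -0.2] [-10.0, 17.0, -7.0, -18.0, -70.0, 29.0]
3 [-0.027, 0.074, -0.304] [-5.8, 1.0, -0.3] [-7.0, 15.0, -9.0, -16.0, -70.0, 31.0]
4 [-0.036, 0.099, -0.405] [-7.7, 1.3, -0.3] [-4.0, 13.0, -11.0, -15.0, -69.0, 34.0]
5 [-0.045, 0.124, -0.506] [-9.6, 1.7, -0.2] [-1.0, 12.0, -12.0, -13.0, -67.0, 36.0]
6 [-0.054, 0.149, -0.607] [-11.4, 2.0, 0.1] [2.0, 10.0, -14.0, -12.0, -66.0, 38.0]
7 [-0.063, 0.174, -0.708] [-13.1, 2.3, 0.5] [5.0, 8.0, -16.0, -10.0, -65.0, 40.0]
8 [-0.072, 0.198, -0.81] [-14.8, 2.7, 1.0] [9.0, 7.0, -18.0, -9.0, -63.0, 42.0]
9 [-0.081, 0.223, -0.911] [-16.5, 3.0, 1.6] [12.0, 6.0, -20.0, -7.0, -61.0, 44.0]
10 [-0.09, 0.248, -1.012] [-18.1, 3.3, 2.5] [15.0, 4.0, -23.0, -5.0, -59.0, 45.0]
11 [-0.099, 0.273, -1.113] [-19.7, 3.7, 3.4] [19.0, 3.0, -25.0, -4.0, -57.0, 47.0]
12 [-0.108, 0.298, -1.214] [-21.2, 4.0, 4.5] [23.0, 2.0, -28.0, -2.0, -54.0, 48.0]
13 [-0.118, 0.323, -1.315] [-22.7, 4.4, 5.6] [26.0, 2.0, -30.0, 1.0, -52.0, 49.0]
14 [-0.126, 0.347, -1.417] [-24.1, 4.7, 6.9] [30.0, 1.0, -33.0, 3.0, -49.0, 49.0]
15 [-0.136, 0.372, -1.518] [-25.6, 5.0, 8.2] [34.0, 0.0, -36.0, 5.0, -46.0, 50.0]
16 [-0.145, 0.397, -1.619] [-27.0, 5.4, 9.5] [37.0, -0.0, -39.0, 8.0, -43.0, 50.0]
```

Call:
{"fn": "play_rows", "kwargs": {"commands": [[[-0.009,0.025,-0.1,-2,0.3,-0.1,7.5],[-0.018,0.05,-0.2,-3.9,0.7,-0.2,7.5],[-0.027,0.074,-0.305,-5.8,1,-0.3,7.5],[-0.036,0.1,-0.405,-7.7,1.3,-0.3,7.5],[-0.045,0.124,-0.506,-9.6,1.7,-0.2,7.5],[-0.054,0.149,-0.607,-11.4,2,0.1,7.5],[-0.063,0.174,-0.708,-13.1,2.3,0.5,7.5],[-0.072,0.198,-0.81,-14.8,2.7,1,7.5]]]}}

```text
clock: 11.53
tool_pos: [0.508, -0.0624, 0.1951]
orientation: [-173.5, 5.0, -42.7]
force: [0.8, 0.3, -0.5]
opening: 0.075
gripper_force: 0.0
```

Run:
```python
from go import *
show();path(tgt(0,-20,.14,(.001,0)),8,.01)
```

```text
11.53 [ 0.508  -0.0624  0.1951] [-173.5    5.   -42.7] [  8.6   7.1 -18.4  -8.9 -62.8  42.4] F [ 0.8  0.3 -0.5] op 0.075
1 [-0.009, 0.025, -0.101] [-1.4, -1.1, 0.3] [12.0, 6.0, -21.0, -7.0, -61.0, 44.0]
2 [-0.018, 0.051, -0.201] [-2.9, -2.1, 0.7] [16.0, 5.0, -23.0, -5.0, -59.0, 46.0]
3 [-0.027, 0.076, -0.302] [-4.3, -3.1, 1.2] [19.0, 3.0, -25.0, -4.0, -57.0, 47.0]
4 [-0.036, 0.101, -0.402] [-5.7, -4.2, 1.8] [23.0, 2.0, -28.0, -2.0, -54.0, 48.0]
5 [-0.045, 0.127, -0.503] [-7.1, -5.2, 2.6] [26.0, 1.0, -30.0, 1.0, -52.0, 49.0]
6 [-0.054, 0.152, -0.603] [-8.5, -6.2, 3.5] [30.0, 1.0, -33.0, 3.0, -49.0, 49.0]
7 [-0.063, 0.177, -0.704] [-9.8, -7.1, 4.5] [34.0, 0.0, -36.0, 5.0, -46.0, 50.0]
8 [-0.072, 0.203, -0.804] [-11.2, -8.1, 5.5] [37.0, -0.0, -39.0, 8.0, -43.0, 50.0]
```

Call:
{"fn": "play_rows", "kwargs": {"commands": [[[-0.009,0.025,-0.1,-1.4,-1.1,0.3,7.5],[-0.018,0.051,-0.2,-2.9,-2.1,0.7,7.5],[-0.027,0.076,-0.3,-4.3,-3.1,1.2,7.5],[-0.036,0.101,-0.4,-5.7,-4.2,1.8,7.5],[-0.045,0.127,-0.503,-7.1,-5.2,2.6,7.5],[-0.054,0.152,-0.603,-8.5,-6.2,3.5,7.5],[-0.063,0.177,-0.704,-9.8,-7.1,4.5,7.5],[-0.072,0.203,-0.804,-11.2,-8.1,5.5,7.5]]]}}

```text
clock: 12.2
tool_pos: [0.4823, 0.0797, 0.1592]
orientation: [179.9, -10.0, 2.6]
force: [0.2, -1.1, -0.6]
opening: 0.0749
gripper_force: 0.0
```

Run:
```python
from go import *
ts=[tgt(0,-20,d,(.001,0)) for d in (.14,.085,.037)]
p=ctrl.snapshot("top")
show(*ts)
o=ctrl.get_obs();w=ctrl.snapshot("wrist");pickle.dump((o,w),open("pics/w7.pkl","wb"))
c=cam(w,o);u,y,n=nest(YAW)
print("stud top pred",proj(c,[FC+.066*n,FC+.042*n]).round(1).tolist())
ring=[FC+.044*n+.024*(np.cos(a)*u+np.sin(a)*y) for a in np.linspace(0,6.28,40)]+[FC+.026*n+.024*(np.cos(a)*u+np.sin(a)*y) for a in np.linspace(0,6.28,40)]
q=proj(c,ring);print("pred bbox",q.min(0).round(1),(q.max(0)-q.min(0)).round(1));print([(r["bbox"],round(r["conf"],2)) for r in ctrl.find_in(w,"spacer")])
```

```text
12.25 [0.481  0.0808 0.1577] [179.8 -10.    3. ] [ 37.4   0.  -39.1   8.5 -43.   49.8] F [-3.   1.2 -2.4] op 0.0749
[0.0019, -0.0005, 0.0073] [0.1, 0.1, -0.12] [37.0, -0.0, -39.0, 8.0, -43.0, 50.0]
[0.0019, -0.0005, 0.0073] [1.98, 0.1, 5.05] [35.0, 6.0, -40.0, 9.0, -36.0, 51.0]
[0.0019, -0.0005, 0.0073] [3.62, 0.1, 9.56] [33.0, 12.0, -40.0, 10.0, -29.0, 51.0]
stud top pred [[254.0, 175.5], [254.1, 160.5]]
pred bbox [226.5 127.3] [55.2 56.9]
[([227.7, 126.6, 53.2, 57.4], 0.96), ([215.6, 93.4, 77.4, 91.1], 0.74), ([474.6, 139.3, 37.2, 51.1], 0.26)]
```

Call:
{"fn": "play_rows", "kwargs": {"commands": [[[0,0,0.004,0.7,0.05,1.9,7],[0,0,0.005,1.4,0.08,3.8,7],[0,0,0.005,2.1,0.08,5.5,7],[0,0,0.005,2.8,0.08,7.4,6.5],[0,0,0.005,3.3,0.08,8.8,6.5],[0,0,0.005,3.6,0.08,9.5,6.5],[0,0,0.005,3.6,0.08,9.5,6.5],[0,0,0.005,3.6,0.08,9.5,6.5]]]}}

```text
clock: 13.02
tool_pos: [0.5351, 0.0797, 0.0727]
orientation: [-179.9, -10.0, 1.9]
force: [0.5, -0.2, 0.1]
opening: 0.0647
gripper_force: 0.0
```

Run:
```python
from go import *
show(*[tgt(0,-20,d,(.001,0)) for d in (.037,)])
```

```text
13.02 [0.5351 0.0797 0.0727] [-179.9  -10.     1.9] [ 32.7  11.8 -39.8  10.  -30.2  50.9] F [ 0.5 -0.2  0.1] op 0.0647
[0.0009, 0.0008, -0.012] [-0.22, -0.25, 0.25] [33.0, 12.0, -40.0, 10.0, -29.0, 51.0]
```

Call:
{"fn": "play_rows", "kwargs": {"commands": [[[0,0,-0.01,-0.2,-0.23,0.2,6.5],[0,0,-0.01,-0.2,-0.23,0.2,6.5],[0,0,-0.01,-0.2,-0.23,0.2,6],[0,0,-0.01,-0.2,-0.23,0.2,4],[0,0,-0.01,-0.2,-0.23,0.2,4],[0,0,-0.01,-0.2,-0.23,0.2,4],[0,0,-0.01,-0.2,-0.23,0.2,4],[0,0,-0.01,-0.2,-0.23,0.2,4]]]}}

```text
clock: 13.68
tool_pos: [0.5335, 0.0829, 0.071]
orientation: [-180.0, -10.1, 2.6]
force: [-4.7, 1.8, 7.2]
opening: 0.048
gripper_force: 30.0
```

Run:
```python
from go import *
show(*[tgt(0,-20,d,(.001,0)) for d in (.037,.047,.14)])
o=ctrl.get_obs();print(o["gripper_force"],(nest(YAW)[2]@rpy(o["orientation"])).round(3))
```

```text
13.68 [0.5335 0.0829 0.071 ] [-180.   -10.1    2.6] [ 33.1  11.8 -40.2  10.3 -29.7  50.8] F [-4.7  1.8  7.2] op 0.048
[-0.0003, -0.0009, -0.0003] [-0.05, 0.07, 0.11] [33.0, 12.0, -40.0, 10.0, -29.0, 51.0]
[-0.0003, -0.0009, -0.0003] [-0.39, 0.07, -0.83] [33.0, 11.0, -40.0, 10.0, -31.0, 51.0]
[-0.0003, -0.0009, -0.0003] [-3.56, 0.07, -9.58] [37.0, -0.0, -39.0, 8.0, -43.0, 50.0]
30.00100779463537 [-0.341 -0.    -0.94 ]
```

Call:
{"fn": "play_rows", "kwargs": {"commands": [[[0,0,0,-0.14,0,-0.38,4],[0,0,0,-0.34,0,-0.94,4],[0,0,0,-0.68,0,-1.88,4],[0,0,0,-1.02,0,-2.82,4],[0,0,0,-1.5,0,-4.1,4],[0,0,0,-2.05,0,-5.64,4],[0,0,0,-2.9,0,-8,4],[0,0,0,-3.7,0,-11,4]]]}}

```text
clock: 14.35
tool_pos: [0.4756, 0.0789, 0.1722]
orientation: [179.9, -9.8, 2.5]
force: [0.5, 0.7, -1.1]
opening: 0.0477
gripper_force: 30.0
```

Run:
```python
from go import *
show();path(put(-90,-20,.625,-.213,.15),16,.03)
```

```text
14.35 [0.4756 0.0789 0.1722] [179.9  -9.8   2.5] [ 37.6  -1.4 -38.1   8.  -45.6  49.7] F [ 0.5  0.7 -1.1] op 0.0477
1 [0.009, -0.025, 0.101] [0.9, 1.8, -0.2] [33.0, -0.0, -35.0, 5.0, -48.0, 50.0]
2 [0.018, -0.05, 0.203] [1.8, 3.6, -0.3] [29.0, 1.0, -32.0, 3.0, -50.0, 50.0]
3 [0.027, -0.076, 0.304] [2.7, 5.5, -0.5] [25.0, 3.0, -29.0, 0.0, -52.0, 50.0]
4 [0.036, -0.101, 0.406] [3.6, 7.3, -0.5] [22.0, 4.0, -26.0, -2.0, -54.0, 49.0]
5 [0.046, -0.126, 0.507] [4.4, 9.1, -0.5] [18.0, 6.0, -23.0, -4.0, -56.0, 48.0]
6 [0.055, -0.151, 0.609] [5.3, 10.9, -0.4] [14.0, 8.0, -20.0, -6.0, -58.0, 46.0]
7 [0.064, -0.176, 0.71] [6.1, 12.8, -0.1] [11.0, 10.0, -17.0, -7.0, -60.0, 45.0]
8 [0.073, -0.201, 0.811] [6.9, 14.6, 0.2] [8.0, 12.0, -15.0, -9.0, -62.0, 43.0]
9 [0.082, -0.226, 0.913] [7.7, 16.4, 0.7] [5.0, 14.0, -12.0, -11.0, -64.0, 41.0]
10 [0.091, -0.252, 1.014] [8.5, 18.2, 1.2] [2.0, 16.0, -9.0, -12.0, -66.0, 38.0]
11 [0.1, -0.277, 1.116] [9.2, 20.0, 1.9] [-1.0, 18.0, -7.0, -14.0, -67.0, 36.0]
12 [0.11, -0.302, 1.217] [10.0, 21.9, 2.6] [-4.0, 20.0, -4.0, -15.0, -68.0, 33.0]
13 [0.119, -0.327, 1.318] [10.7, 23.7, 3.5] [-7.0, 22.0, -2.0, -16.0, -70.0, 30.0]
14 [0.128, -0.352, 1.42] [11.4, 25.5, 4.4] [-9.0, 24.0, 1.0, -18.0, -71.0, 27.0]
15 [0.137, -0.378, 1.521] [12.1, 27.3, 5.4] [-11.0, 26.0, 3.0, -19.0, -72.0, 24.0]
16 [0.146, -0.403, 1.623] [12.8, 29.2, 6.3] [-14.0, 28.0, 5.0, -20.0, -73.0, 21.0]
```

Call:
{"fn": "play_rows", "kwargs": {"commands": [[[0.009,-0.025,0.1,0.9,1.8,-0.2,4],[0.018,-0.05,0.2,1.8,3.6,-0.3,4],[0.027,-0.076,0.304,2.7,5.5,-0.5,4],[0.036,-0.1,0.406,3.6,7.3,-0.5,4],[0.046,-0.126,0.507,4.4,9.1,-0.5,4],[0.055,-0.151,0.609,5.3,10.9,-0.4,4],[0.064,-0.176,0.71,6.1,12.8,-0.1,4],[0.073,-0.2,0.811,6.9,14.6,0.2,4]]]}}

```text
clock: 15.02
tool_pos: [0.5523, -0.0634, 0.1834]
orientation: [-173.3, 5.0, -43.3]
force: [0.8, 0.7, -1.6]
opening: 0.0477
gripper_force: 30.0
```

Run:
```python
from go import *
show();path(put(-90,-20,.625,-.213,.12),8,.0)
```

```text
15.02 [ 0.5523 -0.0634  0.1834] [-173.3    5.   -43.3] [  7.6  11.7 -14.3  -9.1 -62.3  42.9] F [ 0.8  0.7 -1.6] op 0.0477
1 [0.008, -0.025, 0.101] [2.0, 0.8, 0.8] [5.0, 14.0, -12.0, -11.0, -63.0, 41.0]
2 [0.017, -0.05, 0.202] [3.9, 1.5, 1.5] [2.0, 16.0, -10.0, -12.0, -64.0, 39.0]
3 [0.025, -0.075, 0.304] [5.9, 2.3, 2.3] [-1.0, 19.0, -8.0, -14.0, -65.0, 36.0]
4 [0.034, -0.1, 0.405] [7.9, 3.1, 3.0] [-4.0, 21.0, -6.0, -15.0, -66.0, 34.0]
5 [0.042, -0.125, 0.506] [9.8, 3.8, 3.8] [-7.0, 23.0, -3.0, -17.0, -67.0, 31.0]
6 [0.051, -0.15, 0.607] [11.8, 4.6, 4.6] [-9.0, 25.0, -1.0, -18.0, -68.0, 28.0]
7 [0.059, -0.175, 0.708] [13.8, 5.4, 5.3] [-11.0, 28.0, 1.0, -19.0, -69.0, 25.0]
8 [0.068, -0.2, 0.809] [15.8, 6.2, 6.1] [-14.0, 30.0, 4.0, -21.0, -70.0, 22.0]
```

Call:
{"fn": "play_rows", "kwargs": {"commands": [[[0.008,-0.025,0.1,2,0.8,0.8,4],[0.017,-0.05,0.2,3.9,1.5,1.5,4],[0.025,-0.075,0.304,5.9,2.3,2.3,4],[0.034,-0.1,0.405,7.9,3.1,3,4],[0.042,-0.125,0.506,9.8,3.8,3.8,4],[0.051,-0.15,0.607,11.8,4.6,4.6,4],[0.059,-0.175,0.708,13.8,5.4,5.3,4],[0.068,-0.2,0.809,15.8,6.2,6.1,4]]]}}

```text
clock: 15.68
tool_pos: [0.6259, -0.2066, 0.1019]
orientation: [180.0, 20.0, -90.0]
force: [0.6, -0.5, -2.0]
opening: 0.0477
gripper_force: 30.0
```

Run:
```python
from go import *
p=ctrl.snapshot("side")
show(*[put(-90,-20,.625,-.213,z) for z in (.12,.03,.018)])
p=ctrl.snapshot("side")
c=cam(p);print([(r["bbox"],round(r["conf"],2)) for r in ctrl.find_in(p,"spacer")])
print(proj(c,[[.625,-.213,.12]]))
```

```text
15.73 [ 0.6257 -0.2103  0.0985] [179.7  20.1 -90.6] [-13.9  30.3   4.2 -20.7 -70.3  21.5] F [ 4.7 -3.8 -2.8] op 0.0478
[0.0017, 0.0012, -0.0106] [-0.48, 0.08, -0.21] [-14.0, 30.0, 4.0, -21.0, -70.0, 22.0]
[0.0017, 0.0012, -0.0106] [2.61, 0.03, 8.24] [-14.0, 35.0, 0.0, -22.0, -62.0, 25.0]
[0.0017, 0.0012, -0.0106] [3.02, 0.02, 9.37] [-14.0, 36.0, 0.0, -22.0, -61.0, 26.0]
[([247.4, 138.0, 19.6, 8.8], 0.48)]
[[257.42474036 139.19484276]]
```

Call:
{"fn": "play_rows", "kwargs": {"commands": [[[0,0,0,0.7,0,2,4],[0,0,0,1.5,0,4.2,4],[0,0,0,2.3,0,6.3,4],[0,0,0,2.8,0,7.8,4],[0,0,0,3.1,0,8.6,4],[0,0,0,3.28,0,9,4],[0,0,0,3.28,0,9,4],[0,0,0,3.28,0,9,4]]]}}

```text
clock: 16.5
tool_pos: [0.6271, -0.2064, 0.0069]
orientation: [-179.8, 19.9, -89.6]
force: [0.3, -0.1, -1.5]
opening: 0.0476
gripper_force: 30.0
```

Run:
```python
from go import *
show(*[put(-90,-20,.625,-.213,z) for z in (.016,.014)])
```

```text
16.5 [ 0.6271 -0.2064  0.0069] [-179.8   19.9  -89.6] [-13.6  35.6   0.5 -22.1 -61.5  25.7] F [ 0.3 -0.1 -1.5] op 0.0476
[-0.0013, -0.0024, 0.006] [0.31, 0.21, 0.82] [-14.0, 36.0, -0.0, -22.0, -61.0, 26.0]
[-0.0013, -0.0024, 0.006] [0.37, 0.21, 1.01] [-14.0, 36.0, -0.0, -22.0, -61.0, 26.0]
```

```bash
cat >> go.py <<'E'
def sp(k): # the measured pose of the spacer grip, k further up the axis
    return np.array([.5335,.0829,.0710])+k*nest(YAW)[2],rpy([-180,-10.1,2.6])
E
python3 - <<'E'
from go import *
o=ctrl.get_obs();t=put(-90,-20,.626,-.213,.13);show(t)
# rows from lifted pose, expressed in the lifted tool frame
R0=rpy(o["orientation"]);p0=o["tool_pos"]+[0,0,.11]
T=sp(.10);rv=Ro.from_matrix(R0.T@T[1]).as_rotvec();print(rv,((T[0]-p0)@R0*100).round(2))
E
```

```text
16.5 [ 0.6271 -0.2064  0.0069] [-179.8   19.9  -89.6] [-13.6  35.6   0.5 -22.1 -61.5  25.7] F [ 0.3 -0.1 -1.5] op 0.0476
[-0.0013, -0.0024, 0.006] [-3.57, 0.07, -9.9] [-14.0, 29.0, 4.0, -21.0, -71.0, 21.0]
[-0.14086921  0.40108422 -1.61960715] [-28.47  14.19   5.9 ]
```

Call:
{"fn": "play_rows", "kwargs": {"commands": [[[0,0,0,-0.7,0,-1.9,4],[0,0,0,-1.7,0,-4.7,4],[0,0,0,-2.9,0,-8,4],[0,0,0,-3.8,0,-10.5,4]]]}}

```text
clock: 16.83
tool_pos: [0.6271, -0.2071, 0.1213]
orientation: [-179.7, 19.8, -89.6]
force: [0.8, -0.6, -0.5]
opening: 0.0475
gripper_force: 30.0
```

Run:
```python
from go import *
show();path(sp(.10),16,.03)
```

```text
16.83 [ 0.6271 -0.2071  0.1213] [-179.7   19.8  -89.6] [-13.5  28.8   4.9 -20.3 -71.8  21.2] F [ 0.8 -0.6 -0.5] op 0.0475
1 [-0.009, 0.025, -0.101] [-2.0, 0.9, -0.2] [-11.0, 27.0, 2.0, -19.0, -71.0, 25.0]
2 [-0.018, 0.05, -0.202] [-3.9, 1.8, -0.3] [-9.0, 25.0, 0.0, -18.0, -69.0, 28.0]
3 [-0.026, 0.075, -0.304] [-5.9, 2.6, -0.4] [-6.0, 23.0, -2.0, -16.0, -68.0, 31.0]
4 [-0.035, 0.1, -0.405] [-7.8, 3.5, -0.4] [-4.0, 21.0, -5.0, -15.0, -67.0, 34.0]
5 [-0.044, 0.125, -0.506] [-9.7, 4.4, -0.4] [-1.0, 19.0, -7.0, -14.0, -65.0, 36.0]
6 [-0.053, 0.15, -0.608] [-11.6, 5.3, -0.2] [2.0, 16.0, -10.0, -12.0, -64.0, 39.0]
7 [-0.062, 0.174, -0.709] [-13.4, 6.2, -0.0] [5.0, 15.0, -13.0, -11.0, -62.0, 41.0]
8 [-0.071, 0.199, -0.81] [-15.2, 7.1, 0.3] [8.0, 13.0, -15.0, -9.0, -60.0, 43.0]
9 [-0.08, 0.224, -0.911] [-17.0, 8.0, 0.8] [11.0, 11.0, -18.0, -7.0, -58.0, 45.0]
10 [-0.088, 0.249, -1.012] [-18.7, 8.9, 1.3] [14.0, 9.0, -21.0, -6.0, -56.0, 47.0]
11 [-0.097, 0.274, -1.114] [-20.4, 9.8, 2.0] [18.0, 7.0, -24.0, -4.0, -54.0, 48.0]
12 [-0.106, 0.299, -1.215] [-22.0, 10.6, 2.7] [22.0, 6.0, -27.0, -2.0, -52.0, 49.0]
13 [-0.115, 0.324, -1.316] [-23.6, 11.5, 3.5] [25.0, 4.0, -30.0, 0.0, -50.0, 50.0]
14 [-0.124, 0.349, -1.417] [-25.2, 12.4, 4.4] [29.0, 3.0, -33.0, 3.0, -47.0, 50.0]
15 [-0.132, 0.374, -1.519] [-26.8, 13.3, 5.3] [33.0, 1.0, -36.0, 6.0, -45.0, 50.0]
16 [-0.141, 0.399, -1.62] [-28.4, 14.2, 6.3] [37.0, 0.0, -39.0, 8.0, -43.0, 50.0]
```

Call:
{"fn": "play_rows", "kwargs": {"commands": [[[-0.009,0.025,-0.1,-2,0.9,-0.3,4],[-0.018,0.05,-0.2,-3.9,1.8,-0.6,4],[-0.026,0.075,-0.304,-5.9,2.6,-0.8,4],[-0.035,0.1,-0.405,-7.8,3.5,-1,4],[-0.044,0.125,-0.506,-9.7,4.4,-1.1,4],[-0.053,0.15,-0.608,-11.6,5.3,-1,4],[-0.062,0.174,-0.709,-13.4,6.2,-0.8,4],[-0.071,0.199,-0.81,-15.2,7.1,-0.6,4]]]}}

```text
clock: 17.5
tool_pos: [0.5547, -0.065, 0.1766]
orientation: [-173.4, 4.8, -42.7]
force: [0.9, -0.1, -2.2]
opening: 0.0476
gripper_force: 30.0
```

Run:
```python
from go import *
show();path(sp(.10),8,.015)
```

```text
17.5 [ 0.5547 -0.065   0.1766] [-173.4    4.8  -42.7] [  7.6  12.2 -14.6  -9.  -61.4  43.6] F [ 0.9 -0.1 -2.2] op 0.0476
1 [-0.009, 0.025, -0.101] [-1.9, -0.8, -0.1] [11.0, 10.0, -17.0, -7.0, -60.0, 45.0]
2 [-0.018, 0.05, -0.201] [-3.8, -1.5, -0.1] [14.0, 8.0, -20.0, -6.0, -58.0, 47.0]
3 [-0.027, 0.075, -0.302] [-5.7, -2.2, 0.1] [18.0, 7.0, -23.0, -4.0, -56.0, 48.0]
4 [-0.036, 0.1, -0.402] [-7.6, -2.9, 0.4] [21.0, 5.0, -26.0, -2.0, -54.0, 49.0]
5 [-0.045, 0.125, -0.503] [-9.4, -3.6, 1.0] [25.0, 3.0, -29.0, 0.0, -51.0, 50.0]
6 [-0.054, 0.15, -0.604] [-11.3, -4.2, 1.8] [29.0, 2.0, -32.0, 3.0, -49.0, 50.0]
7 [-0.063, 0.175, -0.704] [-13.1, -4.9, 2.8] [33.0, 1.0, -35.0, 5.0, -46.0, 50.0]
8 [-0.072, 0.2, -0.805] [-14.9, -5.5, 3.8] [37.0, 0.0, -39.0, 8.0, -43.0, 50.0]
```

Call:
{"fn": "play_rows", "kwargs": {"commands": [[[-0.009,0.025,-0.1,-1.9,-0.8,-0.2,4],[-0.018,0.05,-0.2,-3.8,-1.5,-0.4,4],[-0.027,0.075,-0.302,-5.7,-2.2,-0.4,4],[-0.036,0.1,-0.402,-7.6,-2.9,0,4],[-0.045,0.125,-0.503,-9.4,-3.6,0.6,4],[-0.054,0.15,-0.604,-11.3,-4.2,1.6,4],[-0.063,0.175,-0.704,-13.1,-4.9,2.7,4],[-0.072,0.2,-0.805,-14.9,-5.5,3.8,4]]]}}

```text
clock: 18.17
tool_pos: [0.4844, 0.082, 0.1578]
orientation: [-179.8, -10.1, 2.6]
force: [0.3, -0.0, -2.5]
opening: 0.0479
gripper_force: 30.0
```

Call:
{"fn": "play_rows", "kwargs": {"commands": [[[0,0,0,0,0,0,4],[0,0,0,0,0,0,4],[0,0,0,0,0,0,4],[0,0,0,0,0,0,4]]]}}

```text
clock: 18.5
tool_pos: [0.485, 0.0805, 0.1573]
orientation: [-179.8, -10.0, 2.2]
force: [0.2, -0.3, -1.2]
opening: 0.0475
gripper_force: 30.0
```

Run:
```python
from go import *
show(sp(.10),sp(.05),sp(0));print(ctrl.get_obs()["qvel"].round(1))
o=ctrl.get_obs();w=ctrl.snapshot("wrist");pickle.dump((o,w),open("pics/w8.pkl","wb"))
```

```text
18.5 [0.485  0.0805 0.1573] [-179.8  -10.     2.2] [ 36.8   0.5 -38.5   8.1 -43.   49.8] F [ 0.2 -0.3 -1.2] op 0.0475
[-0.0015, 0.0024, -0.0071] [-0.13, -0.02, -0.05] [37.0, 0.0, -39.0, 8.0, -43.0, 50.0]
[-0.0015, 0.0024, -0.0071] [1.58, -0.03, 4.65] [35.0, 6.0, -40.0, 9.0, -36.0, 51.0]
[-0.0015, 0.0024, -0.0071] [3.29, -0.03, 9.34] [33.0, 12.0, -41.0, 10.0, -29.0, 51.0]
[-0.7  0.6 -0.1 -0.   0.1 -0.1]
```

Call:
{"fn": "play_rows", "kwargs": {"commands": [[[-0.001,0.002,-0.007,0.3,-0.02,1.2,4],[-0.001,0.002,-0.007,0.8,-0.03,2.6,4],[-0.001,0.002,-0.007,1.3,-0.03,3.9,4],[-0.001,0.002,-0.007,1.6,-0.03,4.8,4],[-0.001,0.002,-0.007,1.75,-0.03,5.12,4],[-0.001,0.002,-0.007,1.75,-0.03,5.12,4],[-0.001,0.002,-0.007,1.75,-0.03,5.12,4],[-0.001,0.002,-0.007,1.75,-0.03,5.12,4]]]}}

```text
clock: 19.22
tool_pos: [0.5102, 0.0819, 0.1094]
orientation: [180.0, -10.0, 2.7]
force: [-0.2, 1.4, -2.2]
opening: 0.0476
gripper_force: 30.0
```

Run:
```python
from go import *
show(sp(.045),sp(.030),sp(.02),sp(0))
```

```text
19.22 [0.5102 0.0819 0.1094] [180.  -10.    2.7] [ 34.9   6.5 -40.    9.3 -35.4  50.6] F [-0.2  1.4 -2.2] op 0.0476
[0.0003, 0.0014, 0.0013] [0.09, 0.0, -0.05] [35.0, 6.0, -40.0, 9.0, -35.0, 51.0]
[0.0003, 0.0014, 0.0013] [0.6, 0.0, 1.36] [34.0, 8.0, -40.0, 10.0, -33.0, 51.0]
[0.0003, 0.0014, 0.0013] [0.94, 0.0, 2.3] [34.0, 9.0, -40.0, 10.0, -32.0, 51.0]
[0.0003, 0.0014, 0.0013] [1.63, 0.0, 4.18] [33.0, 12.0, -41.0, 10.0, -29.0, 51.0]
```

Call:
{"fn": "play_rows", "kwargs": {"commands": [[[0,0.001,0,0.3,0,0.5,4],[0,0.001,0,0.55,0,1.2,4],[0,0.001,0,0.8,0,1.9,4],[0,0.001,0,1.0,0,2.5,4],[0,0.001,0,1.05,0,2.58,4],[0,0.001,0,1.05,0,2.58,4],[0,0.001,0,1.05,0,2.58,4],[0,0.001,0,1.05,0,2.58,4]]]}}

```text
clock: 19.88
tool_pos: [0.5247, 0.0824, 0.0852]
orientation: [179.9, -10.0, 2.7]
force: [-0.2, -0.7, -1.9]
opening: 0.0476
gripper_force: 30.0
```

Run:
```python
from go import *
show(sp(.017),sp(.005),sp(0))
```

```text
19.88 [0.5247 0.0824 0.0852] [179.9 -10.    2.7] [ 33.8   9.8 -40.2   9.9 -31.8  50.8] F [-0.2 -0.7 -1.9] op 0.0476
[0.0008, 0.0014, 0.0016] [0.04, -0.01, -0.05] [34.0, 10.0, -40.0, 10.0, -32.0, 51.0]
[0.0008, 0.0014, 0.0016] [0.45, -0.01, 1.08] [33.0, 11.0, -40.0, 10.0, -30.0, 51.0]
[0.0008, 0.0014, 0.0016] [0.63, -0.01, 1.55] [33.0, 12.0, -41.0, 10.0, -29.0, 51.0]
```

Call:
{"fn": "play_rows", "kwargs": {"commands": [[[0,0.001,0,0.1,0,0.15,4],[0,0.001,0,0.16,0,0.3,4],[0,0.001,0,0.23,0,0.48,4],[0,0.001,0,0.28,0,0.62,4],[0,0.001,0,0.28,0,0.62,4]]]}}

```text
clock: 20.3
tool_pos: [0.5287, 0.0827, 0.0793]
orientation: [179.9, -10.1, 2.7]
force: [-0.3, 0.3, -0.8]
opening: 0.0476
gripper_force: 30.0
```

Call:
{"fn": "play_rows", "kwargs": {"commands": [[[0,0,0,0.07,0,0.2,4],[0,0,0,0.14,0,0.4,4],[0,0,0,0.22,0,0.6,4],[0,0,0,0.29,0,0.8,4],[0,0,0,0.29,0,0.8,4],[0,0,0,0.29,0,0.8,4]]]}}

```text
clock: 20.8
tool_pos: [0.5329, 0.0829, 0.072]
orientation: [179.9, -10.1, 2.7]
force: [0.2, 0.0, -2.3]
opening: 0.0477
gripper_force: 30.0
```

Run:
```python
from go import *
show(sp(0),sp(.011))
```

```text
20.8 [0.5329 0.0829 0.072 ] [179.9 -10.1   2.7] [ 33.2  11.7 -40.3  10.4 -29.8  50.8] F [ 0.2  0.  -2.3] op 0.0477
[0.0008, 0.0004, 0.0016] [0.04, -0.0, 0.11] [33.0, 12.0, -41.0, 10.0, -29.0, 51.0]
[0.0008, 0.0004, 0.0016] [-0.33, -0.0, -0.93] [34.0, 10.0, -40.0, 10.0, -31.0, 51.0]
```

Call:
{"fn": "play_rows", "kwargs": {"commands": [[[0,0,0,0.02,0,0.06,4],[0,0,0,0.04,0,0.11,4],[0,0,0,0.04,0,0.11,5.6],[0,0,0,0.04,0,0.11,5.6],[0,0,0,0.04,0,0.11,5.6],[0,0,0,-0.1,0,-0.3,5.6],[0,0,0,-0.25,0,-0.7,5.6],[0,0,0,-0.36,0,-0.98,5.6]]]}}

```text
clock: 21.47
tool_pos: [0.5276, 0.0827, 0.0819]
orientation: [180.0, -10.1, 2.7]
force: [0.2, -0.3, -0.2]
opening: 0.0563
gripper_force: 0.0
```

Call:
{"fn": "play_rows", "kwargs": {"commands": [[[0,0,0,0,0,0,5.6],[0,0,0,0,0,0,4],[0,0,0,0,0,0,4],[0,0,0,0,0,0,4],[0,0,0,0,0,0,4],[0,0,0,0,0,0,4]]]}}

```text
clock: 21.97
tool_pos: [0.5277, 0.0827, 0.0814]
orientation: [179.9, -10.1, 2.7]
force: [-2.6, 0.7, 5.3]
opening: 0.0474
gripper_force: 30.0
```

Run:
```python
from go import *
show(sp(0),sp(.0115));o=ctrl.get_obs();print(o["gripper_force"])
w=ctrl.snapshot("wrist");c=cam(w,o);u,y,n=nest(YAW)
ring=[FC+h*n+.024*(np.cos(a)*u+np.sin(a)*y) for a in np.linspace(0,6.28,40) for h in (.026,.044)]
q=proj(c,ring);print("pred bbox",q.min(0).round(1),(q.max(0)-q.min(0)).round(1));print([(r["bbox"],round(r["conf"],2)) for r in ctrl.find_in(w,"spacer")])
```

```text
21.97 [0.5277 0.0827 0.0814] [179.9 -10.1   2.7] [ 33.6  10.4 -40.3  10.1 -31.1  50.8] F [-2.6  0.7  5.3] op 0.0474
[0.0006, -0.0, 0.0018] [0.39, 0.01, 1.12] [33.0, 12.0, -41.0, 10.0, -29.0, 51.0]
[0.0006, -0.0, 0.0018] [-0.0, 0.01, 0.04] [34.0, 10.0, -40.0, 10.0, -31.0, 51.0]
30.007183046545833
pred bbox [213.7 190.3] [79.9 75.2]
[([217.7, 191.8, 79.3, 53.7], 0.97), ([452.4, 219.7, 21.5, 25.1], 0.56)]
```

Call:
{"fn": "play_rows", "kwargs": {"commands": [[[0,0,0,-0.14,0,-0.38,4],[0,0,0,-0.41,0,-1.13,4],[0,0,0,-0.82,0,-2.26,4],[0,0,0,-1.3,0,-3.57,4],[0,0,0,-1.85,0,-5.1,4],[0,0,0,-2.6,0,-7.5,4],[0,0,0,-3.2,0,-9.9,4]]]}}

```text
clock: 22.65
tool_pos: [0.477, 0.0796, 0.1732]
orientation: [179.9, -9.9, 2.7]
force: [1.2, 0.9, -0.9]
opening: 0.0472
gripper_force: 30.0
```

Run:
```python
from go import *
show();path(put(-90,-20,.625,-.213,.15),16,.03)
```

```text
22.65 [0.477  0.0796 0.1732] [179.9  -9.9   2.7] [ 37.6  -1.4 -38.    8.1 -45.6  49.8] F [ 1.2  0.9 -0.9] op 0.0472
1 [0.009, -0.025, 0.102] [0.9, 1.8, -0.2] [33.0, -0.0, -35.0, 5.0, -48.0, 50.0]
2 [0.018, -0.05, 0.203] [1.8, 3.7, -0.3] [29.0, 1.0, -32.0, 3.0, -50.0, 50.0]
3 [0.027, -0.076, 0.305] [2.6, 5.5, -0.4] [26.0, 3.0, -29.0, 0.0, -52.0, 50.0]
4 [0.036, -0.101, 0.406] [3.5, 7.3, -0.5] [22.0, 4.0, -26.0, -2.0, -54.0, 49.0]
5 [0.045, -0.126, 0.508] [4.4, 9.2, -0.4] [18.0, 6.0, -23.0, -4.0, -56.0, 48.0]
6 [0.054, -0.152, 0.61] [5.2, 11.0, -0.3] [14.0, 8.0, -20.0, -6.0, -58.0, 46.0]
7 [0.063, -0.177, 0.711] [6.0, 12.8, -0.1] [11.0, 10.0, -17.0, -7.0, -60.0, 45.0]
8 [0.072, -0.202, 0.813] [6.8, 14.6, 0.3] [8.0, 12.0, -15.0, -9.0, -62.0, 43.0]
9 [0.081, -0.227, 0.914] [7.6, 16.5, 0.7] [5.0, 14.0, -12.0, -11.0, -64.0, 41.0]
10 [0.09, -0.253, 1.016] [8.3, 18.3, 1.3] [2.0, 16.0, -9.0, -12.0, -66.0, 38.0]
11 [0.099, -0.278, 1.118] [9.0, 20.1, 2.0] [-1.0, 18.0, -7.0, -13.0, -67.0, 36.0]
12 [0.108, -0.303, 1.219] [9.8, 22.0, 2.7] [-4.0, 20.0, -4.0, -15.0, -68.0, 33.0]
13 [0.118, -0.328, 1.321] [10.5, 23.8, 3.6] [-6.0, 22.0, -2.0, -16.0, -70.0, 30.0]
14 [0.126, -0.354, 1.423] [11.2, 25.6, 4.5] [-9.0, 24.0, 1.0, -18.0, -71.0, 27.0]
15 [0.136, -0.379, 1.524] [11.8, 27.4, 5.4] [-11.0, 26.0, 3.0, -19.0, -72.0, 24.0]
16 [0.145, -0.404, 1.626] [12.5, 29.3, 6.4] [-14.0, 28.0, 5.0, -20.0, -73.0, 21.0]
```

Call:
{"fn": "play_rows", "kwargs": {"commands": [[[0.009,-0.025,0.1,0.9,1.8,-0.2,4],[0.018,-0.05,0.2,1.8,3.7,-0.3,4],[0.027,-0.076,0.304,2.6,5.5,-0.4,4],[0.036,-0.1,0.406,3.5,7.3,-0.5,4],[0.045,-0.126,0.508,4.4,9.2,-0.4,4],[0.054,-0.151,0.61,5.2,11,-0.3,4],[0.063,-0.177,0.711,6,12.8,-0.1,4],[0.072,-0.2,0.813,6.8,14.6,0.2,4]]]}}

```text
clock: 23.32
tool_pos: [0.5528, -0.0629, 0.1835]
orientation: [-173.4, 4.9, -43.3]
force: [0.6, 0.1, -1.8]
opening: 0.0472
gripper_force: 30.0
```

Call:
{"fn": "play_rows", "kwargs": {"commands": [[[0.008,-0.025,0.1,2,0.8,0.8,4],[0.017,-0.05,0.2,3.9,1.5,1.5,4],[0.025,-0.075,0.304,5.9,2.3,2.3,4],[0.034,-0.1,0.405,7.9,3.1,3,4],[0.042,-0.125,0.506,9.8,3.8,3.8,4],[0.051,-0.15,0.607,11.8,4.6,4.6,4],[0.059,-0.175,0.708,13.8,5.4,5.3,4],[0.068,-0.2,0.809,15.8,6.2,6.1,4]]]}}

```text
clock: 23.98
tool_pos: [0.6265, -0.2063, 0.102]
orientation: [-180.0, 19.9, -90.0]
force: [0.7, -0.1, -1.9]
opening: 0.0475
gripper_force: 30.0
```

Call:
{"fn": "play_rows", "kwargs": {"commands": [[[0,0,0,0.4,0,1.2,4],[0,0,0,1,0,2.7,4],[0,0,0,1.7,0,4.7,4],[0,0,0,2.2,0,6,4],[0,0,0,2.5,0,6.9,4],[0,0,0,2.5,0,6.9,4],[0,0,0,2.5,0,6.9,4]]]}}

```text
clock: 24.57
tool_pos: [0.6265, -0.2056, 0.029]
orientation: [-179.9, 19.8, -89.6]
force: [-0.6, 0.4, -1.1]
opening: 0.0477
gripper_force: 30.0
```

Run:
```python
from go import *
show(*[put(-90,-20,.625,-.213,z) for z in (.03,.027,.0258)])
```

```text
24.57 [ 0.6265 -0.2056  0.029 ] [-179.9   19.8  -89.6] [-13.5  34.1   1.  -21.6 -63.5  24.7] F [-0.6  0.4 -1.1] op 0.0477
[0.0005, -0.0032, 0.0058] [0.66, 0.16, 1.56] [-14.0, 35.0, 0.0, -22.0, -62.0, 25.0]
[0.0005, -0.0032, 0.0058] [0.76, 0.16, 1.84] [-14.0, 35.0, 0.0, -22.0, -62.0, 26.0]
[0.0005, -0.0032, 0.0058] [0.8, 0.16, 1.95] [-14.0, 35.0, 0.0, -22.0, -62.0, 26.0]
```

Call:
{"fn": "play_rows", "kwargs": {"commands": [[[0,0,0,0.15,0,0.4,4],[0,0,0,0.3,0,0.85,4],[0,0,0,0.45,0,1.25,4],[0,0,0,0.58,0,1.6,4],[0,0,0,0.62,0,1.7,4],[0,0,0,0.62,0,1.7,4],[0,0,0,0.62,0,1.7,4]]]}}

```text
clock: 25.15
tool_pos: [0.6267, -0.206, 0.0109]
orientation: [-179.9, 19.8, -89.7]
force: [-0.5, 0.2, -2.2]
opening: 0.0476
gripper_force: 30.0
```

Call:
{"fn": "play_rows", "kwargs": {"commands": [[[0,0,0,0.02,0,0.06,4],[0,0,0,0.04,0,0.1,4],[0,0,0,0.04,0,0.1,4],[0,0,0,0.04,0,0.1,4]]]}}

```text
clock: 25.48
tool_pos: [0.6267, -0.206, 0.01]
orientation: [-179.8, 19.8, -89.7]
force: [0.4, -0.4, -2.2]
opening: 0.0472
gripper_force: 30.0
```

Call:
{"fn": "play_rows", "kwargs": {"commands": [[[0,0,0,0.02,0,0.06,4],[0,0,0,0.04,0,0.12,4],[0,0,0,0.04,0,0.12,4],[0,0,0,0.04,0,0.12,4]]]}}

```text
clock: 25.82
tool_pos: [0.6267, -0.2059, 0.0086]
orientation: [-179.9, 19.8, -89.7]
force: [-0.3, -0.4, -1.7]
opening: 0.0476
gripper_force: 30.0
```

Call:
{"fn": "play_rows", "kwargs": {"commands": [[[0,0,0,0.02,0,0.06,4],[0,0,0,0.02,0,0.06,4],[0,0,0,0.02,0,0.06,4]]]}}

```text
clock: 26.07
tool_pos: [0.6267, -0.206, 0.0084]
orientation: [-179.8, 19.8, -89.7]
force: [-1.8, -0.3, 3.7]
opening: 0.0478
gripper_force: 30.0
```

Call:
{"fn": "play_rows", "kwargs": {"commands": [[[0,0,0,0,0,0,5.2],[0,0,0,0,0,0,5.2],[0,0,0,0,0,0,5.2],[0,0,0,-0.4,0,-1.1,5.2],[0,0,0,-1,0,-2.8,5.2],[0,0,0,-2.2,0,-6,5.6],[0,0,0,-3.4,0,-9.3,6],[0,0,0,-4.8,0,-13,6.5]]]}}

```text
clock: 26.73
tool_pos: [0.6257, -0.2047, 0.1477]
orientation: [-180.0, 19.8, -89.7]
force: [1.0, -0.0, 0.0]
opening: 0.0619
gripper_force: 0.0
```

Run:
```python
from go import *
show();path(sp(.10),16,.03)
p=ctrl.snapshot("side");pickle.dump(p,open("pics/side3.pkl","wb"))
p0=pickle.load(open("pics/side0.pkl","rb"));w=ctrl.snapshot("wrist");t=ctrl.snapshot("top");pickle.dump(t,open("pics/top3.pkl","wb"))
for k in ("housing_a","spacer","wing_nut"): print(k,[(np.round(r["bbox"],1).tolist(),round(r["conf"],2)) for r in ctrl.find_in(p,k)],"top",[(np.round(r["bbox"],1).tolist(),round(r["conf"],2)) for r in ctrl.find_in(t,k)])
c=cam(p);x0,y0=proj(c,[[.6,-.17,.01]])[0].astype(int)-[64,48]
c8=lambda a:cv2.resize(a["color"][y0:y0+96,x0:x0+128],(400,300),interpolation=2)
tt=t["color"][120:240,270:370];tt=cv2.resize(tt,(250,300),interpolation=2)
cv2.imwrite("pics/m3.png",np.vstack([np.hstack([c8(p),c8(p0)]),np.hstack([cv2.resize(w["color"],(400,300)),tt,np.zeros((300,150,3),np.uint8)])])[:,:,::-1])
```

```text
26.73 [ 0.6257 -0.2047  0.1477] [-180.    19.8  -89.7] [-13.3  27.5   6.2 -20.  -74.5  19.9] F [ 1. -0.  0.] op 0.0619
1 [-0.009, 0.025, -0.101] [-1.9, 0.9, -0.0] [-11.0, 26.0, 4.0, -19.0, -73.0, 23.0]
2 [-0.017, 0.05, -0.202] [-3.8, 1.8, 0.0] [-9.0, 24.0, 1.0, -17.0, -72.0, 27.0]
3 [-0.026, 0.076, -0.304] [-5.7, 2.6, 0.1] [-6.0, 22.0, -1.0, -16.0, -71.0, 30.0]
4 [-0.035, 0.101, -0.405] [-7.5, 3.5, 0.2] [-4.0, 20.0, -4.0, -15.0, -69.0, 33.0]
5 [-0.043, 0.126, -0.506] [-9.4, 4.4, 0.4] [-1.0, 18.0, -6.0, -13.0, -68.0, 36.0]
6 [-0.052, 0.151, -0.608] [-11.2, 5.3, 0.7] [2.0, 16.0, -9.0, -12.0, -66.0, 38.0]
7 [-0.06, 0.176, -0.709] [-12.9, 6.2, 1.1] [5.0, 14.0, -12.0, -10.0, -64.0, 41.0]
8 [-0.069, 0.201, -0.81] [-14.6, 7.0, 1.6] [8.0, 12.0, -14.0, -9.0, -62.0, 43.0]
9 [-0.078, 0.227, -0.912] [-16.3, 7.9, 2.2] [11.0, 10.0, -17.0, -7.0, -60.0, 45.0]
10 [-0.086, 0.252, -1.013] [-18.0, 8.8, 2.9] [15.0, 8.0, -20.0, -5.0, -58.0, 46.0]
11 [-0.095, 0.277, -1.114] [-19.6, 9.7, 3.7] [18.0, 7.0, -23.0, -4.0, -55.0, 48.0]
12 [-0.104, 0.302, -1.215] [-21.2, 10.6, 4.6] [22.0, 5.0, -26.0, -2.0, -53.0, 49.0]
13 [-0.112, 0.327, -1.317] [-22.7, 11.4, 5.6] [25.0, 4.0, -29.0, 1.0, -51.0, 50.0]
14 [-0.121, 0.352, -1.418] [-24.2, 12.3, 6.6] [29.0, 3.0, -32.0, 3.0, -48.0, 50.0]
15 [-0.13, 0.378, -1.519] [-25.7, 13.2, 7.7] [33.0, 1.0, -36.0, 5.0, -45.0, 50.0]
16 [-0.138, 0.403, -1.62] [-27.2, 14.1, 8.8] [37.0, 0.0, -39.0, 8.0, -43.0, 50.0]
housing_a [([275.5, 192.1, 24.9, 22.7], 0.68), ([278.5, 175.2, 18.6, 18.3], 0.56), ([216.0, 170.2, 30.8, 15.5], 0.51), ([315.3, 185.2, 23.5, 61.3], 0.21)] top []
spacer [([245.8, 169.6, 20.5, 11.7], 0.57)] top []
wing_nut [([277.9, 174.9, 22.9, 19.9], 0.49)] top []
```

View pics/m3.png

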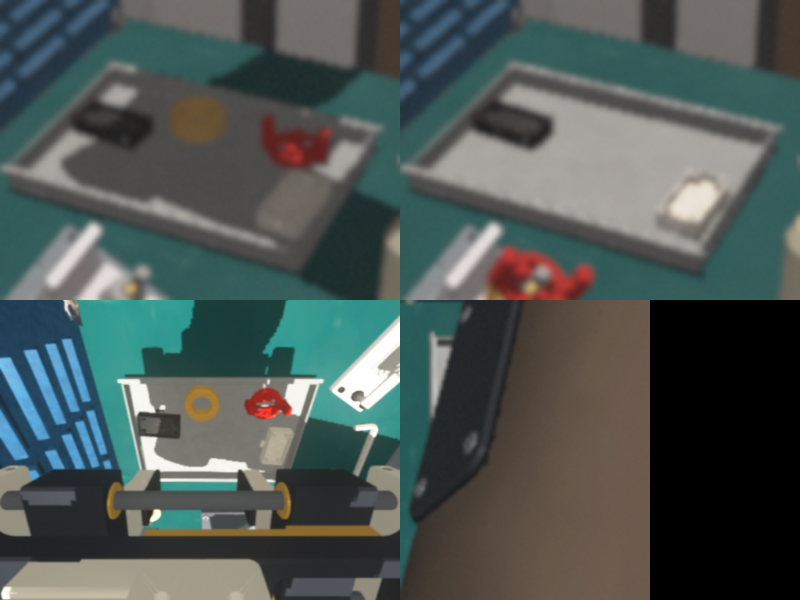

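Call:
{"fn": "play_rows", "kwargs": {"commands": [[[-0.009,0.025,-0.1,-1.9,0.9,0,6.5],[-0.017,0.05,-0.2,-3.8,1.8,0,6.5],[-0.026,0.076,-0.304,-5.7,2.6,0.1,6.5],[-0.035,0.1,-0.405,-7.5,3.5,0.2,6.5],[-0.043,0.126,-0.506,-9.4,4.4,0.4,6.5],[-0.052,0.151,-0.608,-11.2,5.3,0.7,6.5],[-0.06,0.176,-0.709,-12.9,6.2,1.1,6.5],[-0.069,0.2,-0.81,-14.6,7,1.6,6.5]]]}}

```text
clock: 27.85
tool_pos: [0.555, -0.0616, 0.1804]
orientation: [-173.5, 4.7, -42.7]
force: [0.6, 0.7, -0.4]
opening: 0.0652
gripper_force: 0.0
```

Call:
{"fn": "play_rows", "kwargs": {"commands": [[[-0.009,0.025,-0.1,-1.9,-0.8,-0.2,6.5],[-0.018,0.05,-0.2,-3.8,-1.5,-0.4,6.5],[-0.027,0.075,-0.302,-5.7,-2.2,-0.4,6.5],[-0.036,0.1,-0.402,-7.6,-2.9,0,6.5],[-0.045,0.125,-0.503,-9.4,-3.6,0.6,6.5],[-0.054,0.15,-0.604,-11.3,-4.2,1.6,6.5],[-0.063,0.175,-0.704,-13.1,-4.9,2.7,6.5],[-0.072,0.2,-0.805,-14.9,-5.5,3.8,6.5]]]}}

```text
clock: 28.52
tool_pos: [0.4848, 0.0848, 0.1614]
orientation: [179.9, -10.1, 2.6]
force: [-0.2, -0.1, -0.2]
opening: 0.0646
gripper_force: 0.0
```

Call:
{"fn": "play_rows", "kwargs": {"commands": [[[0,0,0,0,0,0,6.5],[0,0,0,0,0,0,6.5],[0,0,0,0,0,0,6.5]]]}}

```text
clock: 28.77
tool_pos: [0.4854, 0.084, 0.1619]
orientation: [180.0, -10.0, 2.3]
force: [0.1, -0.3, 0.0]
opening: 0.065
gripper_force: 0.0
```

Run:
```python
from go import *
show(sp(.10),sp(.03),sp(-.0045))
```

```text
28.77 [0.4854 0.084  0.1619] [180.  -10.    2.3] [ 37.3   0.3 -38.1   8.3 -43.7  49.3] F [ 0.1 -0.3  0. ] op 0.065
[0.0015, 0.0017, -0.0052] [-0.27, 0.33, 0.39] [37.0, 0.0, -39.0, 8.0, -43.0, 50.0]
[0.0015, 0.0017, -0.0052] [2.12, 0.31, 6.97] [34.0, 8.0, -40.0, 10.0, -33.0, 51.0]
[0.0015, 0.0017, -0.0052] [3.3, 0.3, 10.21] [33.0, 12.0, -41.0, 11.0, -29.0, 51.0]
```

Call:
{"fn": "play_rows", "kwargs": {"commands": [[[0.001,0.002,-0.005,0,0.2,1,6.5],[0.001,0.002,-0.005,0.4,0.3,2.3,6.5],[0.001,0.002,-0.005,1,0.31,3.9,6.5],[0.001,0.002,-0.005,1.6,0.31,5.5,6.5],[0.001,0.002,-0.005,2.1,0.31,6.9,6.5],[0.001,0.002,-0.005,2.45,0.31,7.9,6.5],[0.001,0.002,-0.005,2.45,0.31,7.9,6.5],[0.001,0.002,-0.005,2.45,0.31,7.9,6.5]]]}}

```text
clock: 29.43
tool_pos: [0.5235, 0.0814, 0.088]
orientation: [179.9, -10.1, 2.5]
force: [0.7, 0.4, 0.4]
opening: 0.0652
gripper_force: 0.0
```

Run:
```python
from go import *
show(sp(.02),sp(-.0045))
```

```text
29.43 [0.5235 0.0814 0.088 ] [179.9 -10.1   2.5] [ 33.8   9.4 -40.2  10.  -32.1  50.6] F [0.7 0.4 0.4] op 0.0652
[0.0015, 0.0005, -0.0017] [0.01, -0.11, -0.03] [34.0, 9.0, -40.0, 10.0, -32.0, 51.0]
[0.0015, 0.0005, -0.0017] [0.85, -0.11, 2.28] [33.0, 12.0, -41.0, 11.0, -29.0, 51.0]
```

Call:
{"fn": "play_rows", "kwargs": {"commands": [[[0,0,0,0.2,-0.08,0.6,6],[0,0,0,0.5,-0.1,1.3,5.8],[0,0,0,0.75,-0.1,2,5.8],[0,0,0,0.85,-0.1,2.28,5.8],[0,0,0,0.85,-0.1,2.28,5.8],[0,0,0,0.85,-0.1,2.28,5.8]]]}}

```text
clock: 29.93
tool_pos: [0.5355, 0.0836, 0.0672]
orientation: [180.0, -10.1, 2.6]
force: [0.5, 0.3, 0.3]
opening: 0.0578
gripper_force: 0.0
```

Run:
```python
from go import *
show(sp(-.0045))
```

```text
29.93 [0.5355 0.0836 0.0672] [180.  -10.1   2.6] [ 33.1  12.3 -40.4  10.7 -29.   50.5] F [0.5 0.3 0.3] op 0.0578
[0.0008, -0.0002, 0.0001] [0.02, 0.06, 0.02] [33.0, 12.0, -41.0, 11.0, -29.0, 51.0]
```

Aligned; close on the boss.

Call:
{"fn": "play_rows", "kwargs": {"commands": [[[0,0,0,0,0.03,0,3.8],[0,0,0,0,0.03,0,3.8],[0,0,0,0,0.03,0,3.8],[0,0,0,0,0.03,0,3.8],[0,0,0,0,0.03,0,3.8],[0,0,0,0,0.03,0,3.8]]]}}

```text
clock: 30.43
tool_pos: [0.5357, 0.0835, 0.0678]
orientation: [180.0, -10.2, 2.6]
force: [-1.7, 1.8, 2.9]
opening: 0.0434
gripper_force: 30.0
```

Call:
{"fn": "play_rows", "kwargs": {"commands": [[[0,0,0,-0.1,0,-0.28,3.8],[0,0,0,-0.24,0,-0.66,3.8],[0,0,0,-0.38,0,-1.03,3.8],[0,0,0,-0.38,0,-1.03,3.8]]]}}

```text
clock: 30.77
tool_pos: [0.5297, 0.0831, 0.0775]
orientation: [180.0, -10.2, 2.6]
force: [0.2, -0.1, -2.9]
opening: 0.0437
gripper_force: 30.0
```

Run:
```python
from go import *
show(sp(.0065),sp(.10))
o=ctrl.get_obs();print(o["gripper_force"],(nest(YAW)[2]@rpy(o["orientation"])).round(3))
```

```text
30.77 [0.5297 0.0831 0.0775] [180.  -10.2   2.6] [ 33.5  10.9 -40.4  10.3 -30.4  50.6] F [ 0.2 -0.1 -2.9] op 0.0437
[0.0003, -0.001, -0.0001] [0.04, 0.04, 0.1] [33.0, 11.0, -40.0, 10.0, -30.0, 51.0]
[0.0003, -0.001, -0.0001] [-3.14, 0.04, -8.7] [37.0, 0.0, -39.0, 8.0, -43.0, 50.0]
29.98744095530128 [-0.339  0.    -0.941]
```

Call:
{"fn": "play_rows", "kwargs": {"commands": [[[0,0,0,-0.34,0,-0.94,3.8],[0,0,0,-0.85,0,-2.3,3.8],[0,0,0,-1.4,0,-3.8,3.8],[0,0,0,-2,0,-5.4,3.8],[0,0,0,-2.5,0,-6.9,3.8],[0,0,0,-2.95,0,-8.3,3.8],[0,0,0,-2.9,0,-9.5,3.8],[0,0,0,-2.7,0,-10.5,3.8]]]}}

```text
clock: 31.43
tool_pos: [0.4841, 0.081, 0.177]
orientation: [-180.0, -10.2, 2.6]
force: [0.1, 0.2, -2.6]
opening: 0.0435
gripper_force: 30.0
```

Run:
```python
from go import *
show();path(put(-90,-20,.59,-.129,.15),16,.03)
```

```text
31.43 [0.4841 0.081  0.177 ] [-180.   -10.2    2.6] [ 37.1  -1.  -37.1   8.  -45.8  50.3] F [ 0.1  0.2 -2.6] op 0.0435
1 [0.009, -0.025, 0.102] [0.6, 1.3, -0.2] [34.0, 0.0, -34.0, 5.0, -48.0, 50.0]
2 [0.017, -0.051, 0.203] [1.3, 2.6, -0.4] [31.0, 1.0, -32.0, 3.0, -50.0, 48.0]
3 [0.026, -0.076, 0.305] [1.9, 3.9, -0.5] [28.0, 3.0, -29.0, 1.0, -52.0, 47.0]
4 [0.035, -0.101, 0.406] [2.6, 5.2, -0.6] [25.0, 4.0, -26.0, -1.0, -54.0, 46.0]
5 [0.044, -0.127, 0.508] [3.2, 6.5, -0.5] [21.0, 5.0, -24.0, -3.0, -56.0, 44.0]
6 [0.052, -0.152, 0.61] [3.8, 7.8, -0.4] [19.0, 7.0, -21.0, -5.0, -58.0, 42.0]
7 [0.061, -0.177, 0.711] [4.3, 9.1, -0.2] [16.0, 8.0, -19.0, -7.0, -60.0, 40.0]
8 [0.07, -0.203, 0.813] [4.9, 10.4, 0.1] [13.0, 10.0, -17.0, -9.0, -61.0, 38.0]
9 [0.078, -0.228, 0.914] [5.4, 11.7, 0.5] [10.0, 11.0, -15.0, -10.0, -62.0, 36.0]
10 [0.087, -0.253, 1.016] [5.9, 13.0, 1.1] [7.0, 13.0, -13.0, -12.0, -64.0, 33.0]
11 [0.096, -0.279, 1.118] [6.4, 14.3, 1.8] [5.0, 14.0, -11.0, -14.0, -65.0, 30.0]
12 [0.104, -0.304, 1.219] [6.9, 15.6, 2.5] [2.0, 16.0, -10.0, -15.0, -65.0, 28.0]
13 [0.113, -0.33, 1.321] [7.4, 16.9, 3.3] [-0.0, 18.0, -8.0, -17.0, -66.0, 25.0]
14 [0.122, -0.355, 1.422] [7.8, 18.2, 4.2] [-3.0, 19.0, -7.0, -19.0, -67.0, 22.0]
15 [0.131, -0.38, 1.524] [8.3, 19.5, 5.2] [-5.0, 21.0, -5.0, -20.0, -67.0, 19.0]
16 [0.139, -0.406, 1.626] [8.7, 20.8, 6.1] [-7.0, 23.0, -4.0, -22.0, -68.0, 16.0]
```

Call:
{"fn": "play_rows", "kwargs": {"commands": [[[0.009,-0.025,0.1,0.6,1.3,-0.2,3.8],[0.017,-0.05,0.2,1.3,2.6,-0.4,3.8],[0.026,-0.076,0.305,1.9,3.9,-0.5,3.8],[0.035,-0.1,0.406,2.6,5.2,-0.6,3.8],[0.044,-0.127,0.508,3.2,6.5,-0.5,3.8],[0.052,-0.152,0.61,3.8,7.8,-0.4,3.8],[0.061,-0.177,0.711,4.3,9.1,-0.2,3.8],[0.07,-0.203,0.813,4.9,10.4,0.1,3.8]]]}}

```text
clock: 32.1
tool_pos: [0.538, -0.0209, 0.1839]
orientation: [-173.5, 5.0, -43.4]
force: [-0.1, -0.1, -3.7]
opening: 0.0437
gripper_force: 30.0
```

Run:
```python
from go import *
show();path(put(-90,-19.8,.59,-.129,.13),8,.0)
```

```text
32.1 [ 0.538  -0.0209  0.1839] [-173.5    5.   -43.4] [ 12.7   9.7 -16.8  -8.9 -61.1  37.8] F [-0.1 -0.1 -3.7] op 0.0437
1 [0.008, -0.025, 0.101] [1.4, 0.6, 0.7] [10.0, 12.0, -15.0, -11.0, -62.0, 36.0]
2 [0.017, -0.05, 0.202] [2.8, 1.1, 1.4] [7.0, 13.0, -14.0, -12.0, -62.0, 33.0]
3 [0.026, -0.074, 0.303] [4.3, 1.7, 2.2] [5.0, 15.0, -12.0, -14.0, -63.0, 31.0]
4 [0.034, -0.099, 0.404] [5.7, 2.2, 2.9] [2.0, 17.0, -11.0, -16.0, -64.0, 28.0]
5 [0.043, -0.124, 0.505] [7.1, 2.8, 3.6] [-0.0, 19.0, -9.0, -17.0, -64.0, 25.0]
6 [0.051, -0.148, 0.606] [8.5, 3.4, 4.3] [-2.0, 20.0, -8.0, -19.0, -65.0, 23.0]
7 [0.06, -0.173, 0.707] [9.9, 3.9, 5.0] [-5.0, 22.0, -6.0, -20.0, -65.0, 20.0]
8 [0.068, -0.198, 0.808] [11.4, 4.5, 5.7] [-7.0, 24.0, -5.0, -22.0, -66.0, 17.0]
```

Call:
{"fn": "play_rows", "kwargs": {"commands": [[[0.008,-0.025,0.1,1.4,0.6,0.7,3.8],[0.017,-0.05,0.2,2.8,1.1,1.4,3.8],[0.026,-0.074,0.303,4.3,1.7,2.2,3.8],[0.034,-0.099,0.404,5.7,2.2,2.9,3.8],[0.043,-0.124,0.505,7.1,2.8,3.6,3.8],[0.051,-0.148,0.606,8.5,3.4,4.3,3.8],[0.06,-0.173,0.707,9.9,3.9,5,3.8],[0.068,-0.198,0.808,11.4,4.5,5.7,3.8]]]}}

```text
clock: 32.77
tool_pos: [0.5911, -0.1228, 0.1121]
orientation: [180.0, 19.8, -90.0]
force: [0.4, 0.7, -3.9]
opening: 0.0432
gripper_force: 30.0
```

Call:
{"fn": "play_rows", "kwargs": {"commands": [[[0,0,0,0,0,0,3.8],[0,0,0,0,0,0,3.8],[0,0,0,0,0,0,3.8],[0,0,0,0,0,0,3.8]]]}}

```text
clock: 33.1
tool_pos: [0.5909, -0.1219, 0.1129]
orientation: [-179.9, 19.7, -89.6]
force: [0.3, -0.1, -2.6]
opening: 0.0435
gripper_force: 30.0
```

Run:
```python
from go import *
show(*[put(-90,-19.8,.59,-.129,z) for z in (.13,.045,.036)])
p=ctrl.snapshot("side");pickle.dump(p,open("pics/side4.pkl","wb"))
o=ctrl.get_obs();c=cam(p);tp=o["tool_pos"];g=tp-.019*rpy(o["orientation"])[:,2]
# predicted outline of the bracket if upright in the hand
x0,y0=proj(c,[g])[0].astype(int)-[50,50]
I=p["color"][y0:y0+120,x0:x0+160].copy();I=cv2.resize(I,(800,600),interpolation=2)
b=g-[0,0,.034];u=rpy([0,0,-90])
P=np.array([b+u@np.array(v)/1000 for v in [(-44,-30,0),(44,-30,0),(44,30,0),(-44,30,0),(-44,-30,10),(44,-30,40),(44,30,40),(-44,30,10)]])
q=((proj(c,P)-[x0,y0])*5).round().astype(int)
for v in q: cv2.circle(I,tuple(int(k) for k in v),4,(255,0,255),-1)
cv2.imwrite("pics/m4.png",I[:,:,::-1])
```

```text
33.1 [ 0.5909 -0.1219  0.1129] [-179.9   19.7  -89.6] [ -6.7  23.6  -4.6 -21.5 -65.8  16.7] F [ 0.3 -0.1 -2.6] op 0.0435
[0.0002, -0.0021, 0.0065] [0.09, 0.09, 0.05] [-7.0, 24.0, -5.0, -22.0, -66.0, 17.0]
[0.0002, -0.0021, 0.0065] [2.95, 0.11, 8.05] [-7.0, 29.0, -8.0, -23.0, -57.0, 21.0]
[0.0002, -0.0021, 0.0065] [3.25, 0.11, 8.9] [-7.0, 30.0, -8.0, -24.0, -57.0, 21.0]
```

View pics/m4.png

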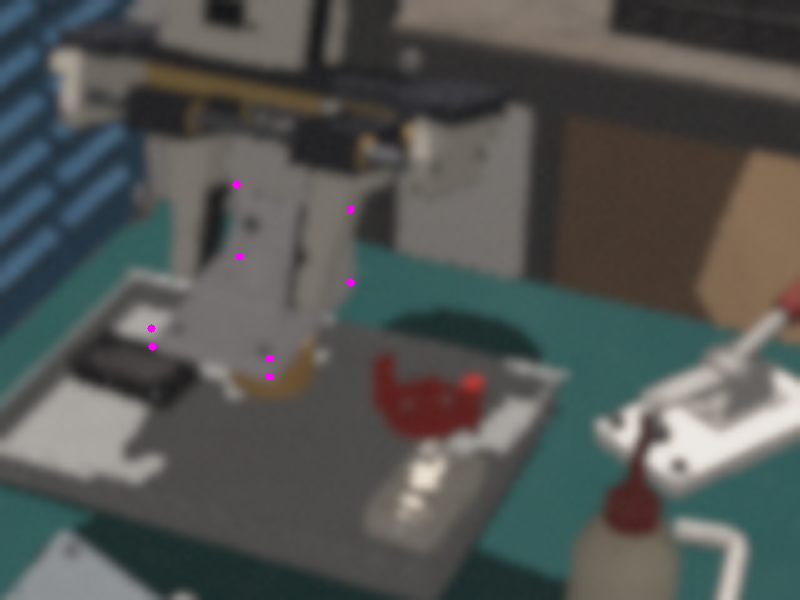

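Call:
{"fn": "play_rows", "kwargs": {"commands": [[[0,0,0,0.6,0,1.6,3.8],[0,0,0,1.3,0,3.6,3.8],[0,0,0,2,0,5.6,3.8],[0,0,0,2.5,0,7,3.8],[0,0,0,2.8,0,7.8,3.8],[0,0,0,2.95,0,8.2,3.8],[0,0,0,2.95,0,8.2,3.8],[0,0,0,2.95,0,8.2,3.8]]]}}

```text
clock: 33.82
tool_pos: [0.5916, -0.1228, 0.0256]
orientation: [-179.9, 19.7, -89.7]
force: [1.2, -0.1, -2.4]
opening: 0.0438
gripper_force: 30.0
```

Run:
```python
from go import *
show(*[put(-90,-19.8,.59,-.129,z) for z in (.038,.036)])
```

```text
33.82 [ 0.5916 -0.1228  0.0256] [-179.9   19.7  -89.7] [ -7.   29.4  -7.9 -23.4 -57.4  20.8] F [ 1.2 -0.1 -2.4] op 0.0438
[-0.0001, -0.0022, 0.005] [0.17, 0.16, 0.53] [-7.0, 30.0, -8.0, -24.0, -57.0, 21.0]
[-0.0001, -0.0022, 0.005] [0.23, 0.16, 0.71] [-7.0, 30.0, -8.0, -24.0, -57.0, 21.0]
```

Call:
{"fn": "play_rows", "kwargs": {"commands": [[[0,0,0,0.05,0,0.14,3.8],[0,0,0,0.1,0,0.28,3.8],[0,0,0,0.15,0,0.42,3.8],[0,0,0,0.19,0,0.52,3.8],[0,0,0,0.19,0,0.52,3.8],[0,0,0,0.19,0,0.52,3.8]]]}}

```text
clock: 34.32
tool_pos: [0.591, -0.1228, 0.0194]
orientation: [-179.9, 19.7, -89.7]
force: [-0.3, 0.1, -2.1]
opening: 0.0435
gripper_force: 30.0
```

Call:
{"fn": "play_rows", "kwargs": {"commands": [[[0,0,0,0.02,0,0.05,3.8],[0,0,0,0.03,0,0.09,3.8],[0,0,0,0.03,0,0.09,3.8],[0,0,0,0.03,0,0.09,3.8]]]}}

```text
clock: 34.65
tool_pos: [0.5911, -0.1228, 0.0187]
orientation: [-179.9, 19.7, -89.7]
force: [-0.6, -0.7, 0.9]
opening: 0.0433
gripper_force: 30.0
```

Call:
{"fn": "play_rows", "kwargs": {"commands": [[[0,0,0,0.01,0,0.04,3.8],[0,0,0,0.025,0,0.07,3.8],[0,0,0,0.025,0,0.07,3.8],[0,0,0,0.025,0,0.07,3.8]]]}}

```text
clock: 34.98
tool_pos: [0.5911, -0.1228, 0.0186]
orientation: [-179.9, 19.7, -89.7]
force: [-2.6, -0.1, 5.7]
opening: 0.0437
gripper_force: 30.0
```

Call:
{"fn": "play_rows", "kwargs": {"commands": [[[0,0,0,0,0,0,5],[0,0,0,0,0,0,5],[0,0,0,0,0,0,5],[0,0,0,-0.4,0,-1.1,5],[0,0,0,-1.2,0,-3.3,5],[0,0,0,-2.4,0,-6.6,5],[0,0,0,-3.7,0,-10.2,5],[0,0,0,-5,0,-13.8,5]]]}}

```text
clock: 35.65
tool_pos: [0.5905, -0.1222, 0.1665]
orientation: [-180.0, 19.7, -89.8]
force: [2.0, -0.5, 0.0]
opening: 0.0502
gripper_force: 0.0
```

Run:
```python
from go import *
show()
p=ctrl.snapshot("side");o=ctrl.get_obs();w=ctrl.snapshot("wrist");c=cam(p);cw=cam(w,o)
p0=pickle.load(open("pics/side0.pkl","rb"))
u=rpy([0,0,-90]);b=np.array([.591,-.1293,.002])
V=np.array([b+u@np.array(v)/1000 for v in [(-44,-30,0),(44,-30,0),(44,30,0),(-44,30,0),(-44,-30,10),(44,-30,40),(44,30,40),(-44,30,10)]])
for cc in (c,cw):
    q=proj(cc,V);print("pred bracket bbox",q.min(0).round(0),(q.max(0)-q.min(0)).round(0))
for k in ("bracket","spacer","wing_nut","housing_a","oil_bottle","tape_roll"):
    for n,q in (("side",p),("wrist",w)): print(k,n,[(np.round(r["bbox"],0).tolist(),round(r["conf"],2)) for r in ctrl.find_in(q,k)][:4])
```

```text
35.65 [ 0.5905 -0.1222  0.1665] [-180.    19.7  -89.8] [ -6.6  20.7  -1.6 -20.7 -71.3  14.2] F [ 2.  -0.5  0. ] op 0.0502
pred bracket bbox [237. 173.] [38. 38.]
pred bracket bbox [229.  83.] [63. 77.]
bracket side [([238.0, 175.0, 36.0, 32.0], 0.98)]
bracket wrist [([230.0, 86.0, 63.0, 78.0], 0.7)]
spacer side [([277.0, 176.0, 23.0, 17.0], 0.67), ([248.0, 171.0, 17.0, 9.0], 0.57)]
spacer wrist []
wing_nut side [([278.0, 176.0, 22.0, 18.0], 0.59)]
wing_nut wrist [([289.0, 19.0, 62.0, 53.0], 0.8)]
housing_a side [([277.0, 190.0, 26.0, 23.0], 0.84), ([216.0, 170.0, 27.0, 16.0], 0.54)]
housing_a wrist [([131.0, 54.0, 67.0, 48.0], 0.92), ([309.0, 86.0, 52.0, 63.0], 0.69)]
oil_bottle side [([317.0, 188.0, 23.0, 58.0], 0.72)]
oil_bottle wrist [([396.0, 156.0, 78.0, 80.0], 0.81)]
tape_roll side [([155.0, 204.0, 28.0, 26.0], 0.72)]
tape_roll wrist [([138.0, 201.0, 41.0, 28.0], 0.85)]
```

```bash
python3 -c "
from plant import ctrl
print(ctrl.close_job())"
```

```text
the job is handed in; nothing more can be done
None
```

I unlocked the wing nut and set it, the spacer and the bracket, in that order, upright in clear spaces in the tray. I then handed the job in at about 36 s; no verdict came back. My first grip on the spacer was too low to set it flat, so I put it back on the stud and gripped it again higher. From the pictures and detections the housings, bottle and tape roll look unmoved.

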